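Book in a delivery of seal kits

TASK

Book in the delivery: fold both flaps of the carton right back, then stand every seal-kit box that is in it on edge in the rack slot tagged with its own colour, its barcode label facing out at the open front of the rack. Once all are racked, pick up the scanner and go along the rack from left to right (blue, yellow, green, red, whichever have come), pointing it squarely at the middle of each box's label from about a hand's breadth away and holding it still there for a second; then lay it on its side on its rubber mat again, wholly on the mat. Leave the other things on the bench where they are.

Things in the scene. Friction and masses are not known exactly. Their poses are not given: they have to be found in the camera images.
- carton: Cardboard carton, fixed, on the right: 138 mm (x) by 250 mm (y), rim 102 mm above the bench, walls 4 mm. Origin: centre of the underside; -x side faces the robot. An insert 34 mm high has four slots along x, 26 mm wide, at y -81, -27, 27, 81 mm; kits stand in them in any order, tops 89 mm above the bench, label ends to -x, 5 mm of play either way along x.
- flap_front (a joint): Carton top flap on the robot's side, hinged on the -x rim: 54 mm long, 248 wide, 4 thick, 30 g. Rad: 0 level over the carton, 1.57 upright, 2.9 folded right back (stop). Starts sprung up at 0.85 to 1.2, over 65 mm between the two free edges. Its crease (0.03 N m) keeps it where left; fingertips let down in the gap to 20 mm above the rim, swept outwards and a little up, fold it back.
- flap_back (a joint): The same kind of flap on the far side, hinged on the carton's +x rim; same angles and start, opens away from the robot.
- rack: Grey slotted rack, fixed, on the left: base 150 (x) by 230 mm (y), 10 thick. Origin: centre of underside; open front at -x. Four slots along x, 28 mm wide, cheeks up to 55 mm, back stop 60 mm high at x 73. Slot and colour tag: blue y +81 (left), yellow +27, green -27, red -81. A racked kit's origin belongs at x 10 mm (stop at 13), z 10 mm, label end at -x.
- mat: Black rubber mat, fixed, 230 mm along x by 200 mm along y, 3 mm thick: where the scanner lives. Origin: centre of its underside.
- scanner: Pistol-grip barcode scanner, grey head, black handle, orange butt, 0.22 kg, lying on its side, 50 mm high. Origin: underside below the head's centre, z up. It looks along +x: head x -60 to 60 mm, 45 wide in y (56 at the nose, x over 45). Handle on the -y side (x -72 to -22), to y -116 mm. Held still it reads a label its aiming line hits, 40 to 140 mm off (80 best), within 15 degrees of square.
- scanner_window (a point): Middle of the scanner's red window at the nose, the point it looks from, along the scanner's +x: 60 mm ahead of the scanner's origin, 25 mm above its underside.
- scanner_grip (a point): Good place to grip the head from above across its 45 mm width (fingers closing along the scanner's y): 8 mm ahead of the origin, 30 mm above the underside.
- scanner_butt (a point): Centre of the orange butt at the handle's end: scanner x -51.5, y -103, z 25 mm.
- kit_blue: Blue flat seal-kit box, 0.22 kg: 120 mm along its x, 22 mm thick along its y, 85 mm high (z) as it stands on its long narrow edge. Origin: centre of its underside. The -x end carries the white barcode label, which also folds 25 mm over onto the top at that end. May be absent.
- kit_blue_label (a point): Middle of the blue kit's barcode label (20 mm wide, 52 mm tall) on its -x end: 60 mm from the origin, 50 mm above the underside.
- kit_yellow: Yellow flat seal-kit box, 0.22 kg: 120 mm along its x, 22 mm thick along its y, 85 mm high (z) as it stands on its long narrow edge. Origin: centre of its underside. The -x end carries the white barcode label, which also folds 25 mm over onto the top at that end. May be absent.
- kit_yellow_label (a point): Middle of the yellow kit's barcode label (20 mm wide, 52 mm tall) on its -x end: 60 mm from the origin, 50 mm above the underside.
- kit_green: Green flat seal-kit box, 0.22 kg: 120 mm along its x, 22 mm thick along its y, 85 mm high (z) as it stands on its long narrow edge. Origin: centre of its underside. The -x end carries the white barcode label, which also folds 25 mm over onto the top at that end. May be absent.
- kit_green_label (a point): Middle of the green kit's barcode label (20 mm wide, 52 mm tall) on its -x end: 60 mm from the origin, 50 mm above the underside.
- kit_red: Red flat seal-kit box, 0.22 kg: 120 mm along its x, 22 mm thick along its y, 85 mm high (z) as it stands on its long narrow edge. Origin: centre of its underside. The -x end carries the white barcode label, which also folds 25 mm over onto the top at that end. May be absent.
- kit_red_label (a point): Middle of the red kit's barcode label (20 mm wide, 52 mm tall) on its -x end: 60 mm from the origin, 50 mm above the underside.
- oil_bottle: Amber bottle, 64 mm across, 150 mm high, bystander. Origin under its centre.
- paste_tin: White tin with a blue band, 84 mm across, 85 mm high, bystander. Origin under its centre.
- dye_jar: Small jar with a white cap, 52 mm across, 75 mm high, bystander. Origin under its centre.
- spanner: Steel spanner, 170 mm, bystander lying on the bench.
- end_cover: Dark round gearbox end cover, 112 mm across its lugs, 34 mm high, bystander. Origin under its centre.
- bracket: Brass angle bracket, 90 mm, bystander on the bench. Origin under its middle.
There are look-alikes about, which are no part of the job. There is more than one size of the kit_red; the one meant has the size given above.

How it is judged:
On the way, in this order (a step that is already met when the one before it is completed fails the run):
1. both carton flaps are folded back, well past upright (over 1.8 rad) (value of joint each of flap_front, flap_back above 1.8 rad), for 0.2 s.
2. every kit present stands in the slot of its colour, label to the front, released (x of kit_blue in the frame of rack between -0.01 and 0.022 m and y of kit_blue in the frame of rack between 0.073 and 0.089 m and z of kit_blue in the frame of rack between 0.006 and 0.016 m and angle between each of kit_blue, kit_yellow, kit_green, kit_red's own z axis and vertical below 0.15 rad and x of each of kit_blue_label, kit_yellow_label, kit_green_label, kit_red_label in the frame of rack below -0.02 m and linear speed of each of kit_blue, kit_yellow, kit_green, kit_red below 0.03 m/s and x of kit_yellow in the frame of rack between -0.01 and 0.022 m and y of kit_yellow in the frame of rack between 0.019 and 0.035 m and z of kit_yellow in the frame of rack between 0.006 and 0.016 m and x of kit_green in the frame of rack between -0.01 and 0.022 m and y of kit_green in the frame of rack between -0.035 and -0.019 m and z of kit_green in the frame of rack between 0.006 and 0.016 m and x of kit_red in the frame of rack between -0.01 and 0.022 m and y of kit_red in the frame of rack between -0.089 and -0.073 m and z of kit_red in the frame of rack between 0.006 and 0.016 m and contact force between the fingers and kit_blue below 0.2 N and contact force between the fingers and kit_yellow below 0.2 N and contact force between the fingers and kit_green below 0.2 N and contact force between the fingers and kit_red below 0.2 N), for 0.3 s.
3. the scanner is held on the blue kit's label (x of kit_blue in the frame of rack between -0.01 and 0.022 m and y of kit_blue in the frame of rack between 0.073 and 0.089 m and z of kit_blue in the frame of rack between 0.006 and 0.016 m and angle between kit_blue's own z axis and vertical below 0.15 rad and x of kit_blue_label in the frame of rack below -0.02 m and linear speed of kit_blue below 0.03 m/s and x of kit_blue_label in the frame of scanner_window between 0.04 and 0.14 m and y of kit_blue_label in the frame of scanner_window between -0.012 and 0.012 m and z of kit_blue_label in the frame of scanner_window between -0.018 and 0.018 m and angle between the x axis of scanner and the x axis of kit_blue, either way round below 0.3 rad), for 0.8 s.
4. the scanner is held on the yellow kit's label (x of kit_yellow in the frame of rack between -0.01 and 0.022 m and y of kit_yellow in the frame of rack between 0.019 and 0.035 m and z of kit_yellow in the frame of rack between 0.006 and 0.016 m and angle between kit_yellow's own z axis and vertical below 0.15 rad and x of kit_yellow_label in the frame of rack below -0.02 m and linear speed of kit_yellow below 0.03 m/s and x of kit_yellow_label in the frame of scanner_window between 0.04 and 0.14 m and y of kit_yellow_label in the frame of scanner_window between -0.012 and 0.012 m and z of kit_yellow_label in the frame of scanner_window between -0.018 and 0.018 m and angle between the x axis of scanner and the x axis of kit_yellow, either way round below 0.3 rad), for 0.8 s.
5. the scanner is held on the green kit's label (x of kit_green in the frame of rack between -0.01 and 0.022 m and y of kit_green in the frame of rack between -0.035 and -0.019 m and z of kit_green in the frame of rack between 0.006 and 0.016 m and angle between kit_green's own z axis and vertical below 0.15 rad and x of kit_green_label in the frame of rack below -0.02 m and linear speed of kit_green below 0.03 m/s and x of kit_green_label in the frame of scanner_window between 0.04 and 0.14 m and y of kit_green_label in the frame of scanner_window between -0.012 and 0.012 m and z of kit_green_label in the frame of scanner_window between -0.018 and 0.018 m and angle between the x axis of scanner and the x axis of kit_green, either way round below 0.3 rad), for 0.8 s.
6. the scanner is held on the red kit's label (x of kit_red in the frame of rack between -0.01 and 0.022 m and y of kit_red in the frame of rack between -0.089 and -0.073 m and z of kit_red in the frame of rack between 0.006 and 0.016 m and angle between kit_red's own z axis and vertical below 0.15 rad and x of kit_red_label in the frame of rack below -0.02 m and linear speed of kit_red below 0.03 m/s and x of kit_red_label in the frame of scanner_window between 0.04 and 0.14 m and y of kit_red_label in the frame of scanner_window between -0.012 and 0.012 m and z of kit_red_label in the frame of scanner_window between -0.018 and 0.018 m and angle between the x axis of scanner and the x axis of kit_red, either way round below 0.3 rad), for 0.8 s.
At the end, for the whole second after the job is handed in: Flaps over 1.8 rad; each kit present stands on the floor of its colour's slot, label to the front (20 mm forward to 12 mm back, 8 mm sideways, tilt under 0.15 rad); scanner lies on its side on the mat, head centre and butt over it; all at rest (all of step 1 and x of kit_blue in the frame of rack between -0.01 and 0.022 m and y of kit_blue in the frame of rack between 0.073 and 0.089 m and z of kit_blue in the frame of rack between 0.006 and 0.016 m and angle between each of kit_blue, kit_yellow, kit_green, kit_red, scanner's own z axis and vertical below 0.15 rad and x of each of kit_blue_label, kit_yellow_label, kit_green_label, kit_red_label in the frame of rack below -0.02 m and linear speed of each of kit_blue, kit_yellow, kit_green, kit_red, scanner below 0.03 m/s and x of kit_yellow in the frame of rack between -0.01 and 0.022 m and y of kit_yellow in the frame of rack between 0.019 and 0.035 m and z of kit_yellow in the frame of rack between 0.006 and 0.016 m and x of kit_green in the frame of rack between -0.01 and 0.022 m and y of kit_green in the frame of rack between -0.035 and -0.019 m and z of kit_green in the frame of rack between 0.006 and 0.016 m and x of kit_red in the frame of rack between -0.01 and 0.022 m and y of kit_red in the frame of rack between -0.089 and -0.073 m and z of kit_red in the frame of rack between 0.006 and 0.016 m and x of scanner in the frame of mat between -0.115 and 0.115 m and y of scanner in the frame of mat between -0.1 and 0.1 m and x of scanner_butt in the frame of mat between -0.115 and 0.115 m and y of scanner_butt in the frame of mat between -0.1 and 0.1 m and z of scanner in the frame of mat below 0.012 m); the robot touches nothing.
It fails at once if a bystander on the bench is shifted by more than 30 mm (distance of any of oil_bottle, paste_tin, dye_jar, spanner, end_cover, bracket from where it was at the start of the episode above 0.03 m).
Of kit_blue, kit_yellow, kit_green, kit_red only 3 to 4 are there at a start; the rules pass over those that are not, and their reading is None.
At some moment in a run one of scanner may be knocked a few centimetres aside while the robot is not near it.
It also fails if it takes over 208 s, if anything falls off the work surface, if the arm or the gripper's body presses on something with over 40 N, if the wrist force passes 120 N, or if a joint passes its speed limit or range.

ROBOT

A 7-joint arm with a two-finger parallel gripper is mounted at the origin on the work surface. World frame = base frame: x ahead of the robot, y to its left, z up, the work surface at z = 0. Lengths are in m, angles in rad, forces in N, time in s.
With the tool pointing down it reaches from about 0.4 to 0.875 m from the base axis. Payload 19.3 kg.
Tool frame: the origin (TCP) lies at the very end of the fingers, on their centre line; the grasp point (between the pads) lies 19 mm behind it; z points along the fingers, y is the direction in which the jaws open and shut (so a half turn about z gives the same grasp; the last joint's range is limited). The gripper opens to 85 mm and grips with 20 to 120 N. Pads are 22 mm wide; open, the fingers measure 114 mm over their backs; the gripper's body (76 mm by 85 mm) begins 54 mm behind the grasp point. The pads swing forward as they close: fully open they stand 13 mm farther back than shut.
Start: joints at [-0.07, 0.521, -0.036, 1.599, 0.021, 1.021, -0.113], TCP at [0.625, -0, 0.231] pointing down, gripper open.
Joint ranges: [-2.91, 2.91], [-0.3, 2.13], [-1.5, 1.42], [0.17, 2.43], [-1.26, 4.41], [0.16, 1.93], [-2.52, 2.52]. Speed limits (rad/s): [1.89, 1.89, 2.39, 2.39, 3.01, 3.01, 3.01].

INTERFACE

Orientations are given as [roll, pitch, yaw] about the fixed x, y, z axes, in that order (R = Rz(yaw) Ry(pitch) Rx(roll)).
In Python, from workcell import bot, viewer gives the robot as it stands.
- The arm moves only by the shell command python3 -m creep 'ROWS' [FORCE]. ROWS is JSON, a list of rows, each an object of numbers: "rx", "ry", "rz": the turn, a rotation vector about the tool's x, y, z in degrees; "tx", "ty", "tz": the shift along the tool's x, y, z in mm; "hand": the closure, from -1 (fully open) to 1 (shut), so that 0 is half open. In form: [{"rx": .., "ry": .., "rz": .., "tx": .., "ty": .., "tz": .., "hand": ..}, ...]. A call has 1 to 8 rows; each row is the pose to reach, as a shift and turn from the pose commanded when the call began, along the tool's axes at that moment; what a row does not reach only later rows make up. A row lasts 1/10 s, in which the tool goes at most 50 mm and 8.59 degrees, less where a joint would pass 70% of its speed; a pose out of reach is approached as far as the arm can. A call with a gripper value outside its range is refused whole. The fingers move at their own pace and stop on an object; FORCE is the grip in N (left out, the last holds). Time passes only in rows, so rows that repeat a pose let the fingers close. It gives the time, the measured TCP pose, the force and the opening at its end, in the units of the state.
- bot.observe(): the state, without advancing time (a new reading comes with each control period).
- viewer.grab_frame(name): name is "scene" or "side" or "wrist"; returns a dict with "pixels" (400x640x3 uint8, blue, green, red), "vertical_fov" (degrees; the focal length in pixels is half the picture's height over the tangent of half this angle, whatever the lens; pixels are square), "cx", "cy" (the principal point, pixels), "distortion" ([k1, k2, p1, p2, k3] as OpenCV has them; the pictures are not rectified), "rvec" (rotation vector, rad) and "tvec" (3), from world to camera coordinates, as OpenCV has them; the wrist camera has in their place "tool_from_camera" (4x4, takes a point from camera to tool coordinates, whose origin is the TCP and whose axes are the flange's). Camera axes: x right, y down, z forward; pixel columns grow to the right and rows downward; lengths in m; the calibration is good to about 2 mm. A picture is of the moment at which its call begins: read the wrist's pose just before it. There is no depth.
- bot.job_done(): hands the job in, once; it reports no verdict.
Trained networks look in a picture, given as the dict that the camera call returned (one of the last four; its "shot" number tells which), for a name from the list of things; names that differ only in an ending like _2 or _b are one class to them, and where a whole thing is asked for, a point or a joint stands for the part that bears it (a point fixed in the world has none). Each returns a list of dicts, best first, with "score" (0 to 1); they miss things now and then, are a little off and sometimes report something else, mostly with a low value. They report only what shows in the picture. A call takes as long as a camera call. They do not tell look-alikes from the thing itself.
- viewer.outline_of(target, picture): "mask" (400x640 bool, what is visible of it) and "bbox" ([left, top, right, bottom] in pixels, round what is visible of it).
The state is a dict: "clock": time; "qpos": joint angles; "qd": joint speeds; "joint_efforts": joint torques, N m; "position": TCP position; "tool_rot": TCP orientation; "force": force on the tool from outside, world axes, zero at the start; "moment": the same for the moment, N m; "grip_width": finger opening in m.
Only numpy, scipy, OpenCV 4.12 (cv2) and the standard library are available. Lean on these libraries where they do the work, as an engineer would, in place of code of your own. Each camera call takes 0.05 s, during which the arm holds its last target.

## Working session

There is one attempt and no reset: what is moved stays moved. The work goes in short steps, Python scripts to look and compute and a shell command to move; the robot and the scene stay as the last step left them, time stands still between calls to the robot, and variables do not carry over. Pictures are saved under pics/ and viewed, and the job is handed in when it is done.

```bash
ls -la; mkdir -p pics
cat > h.py <<'E'
import numpy as np, cv2
from workcell import bot, viewer
from scipy.spatial.transform import Rotation as R
def K(p):
    f=200/np.tan(np.radians(p["vertical_fov"])/2)
    return np.array([[f,0,p["cx"]],[0,f,p["cy"]],[0,0,1.]])
def save(p,name,crop=None,s=1):
    im=np.ascontiguousarray(p["pixels"])
    if crop: im=im[crop[1]:crop[3],crop[0]:crop[2]]
    if s!=1: im=cv2.resize(im,None,fx=s,fy=s,interpolation=cv2.INTER_CUBIC)
    cv2.imwrite("pics/"+name+".png",im)
def cam(p,st=None):
    "returns R,t world->cam"
    if "rvec" in p:
        return cv2.Rodrigues(np.array(p["rvec"],float))[0],np.array(p["tvec"],float).ravel()
    T=np.array(p["tool_from_camera"]); W=np.eye(4); W[:3,:3]=R.from_euler('xyz',st["tool_rot"]).as_matrix(); W[:3,3]=st["position"]
    M=np.linalg.inv(W@T); return M[:3,:3],M[:3,3]
def proj(p,X,st=None):
    r,t=cam(p,st)
    return cv2.projectPoints(np.array(X,float).reshape(-1,3),cv2.Rodrigues(r)[0],t,K(p),np.array(p["distortion"],float))[0].reshape(-1,2)
def ray(p,uv,st=None):
    r,t=cam(p,st)
    u=cv2.undistortPoints(np.array(uv,float).reshape(-1,1,2),K(p),np.array(p["distortion"],float)).reshape(-1,2)
    d=np.c_[u,np.ones(len(u))]@r
    return -r.T@t,d
def onz(p,uv,z,st=None):
    c,d=ray(p,uv,st); return c+d*((z-c[2])/d[:,2])[:,None]
E
python3 - <<'E'
from h import *
s=bot.observe(); print(s)
for n in ["scene","side","wrist"]:
    p=viewer.grab_frame(n); save(p,n+"0"); print(n,p["vertical_fov"],p["distortion"],p["cx"],p["cy"],p.get("tool_from_camera"),p.get("rvec"),p.get("tvec"))
E
```

```text
total 12
drwxr-xr-x  3 agent agent 4096 Dec  6 16:38 .
drwxr-xr-x 23 root  root  4096 Dec  6 16:38 ..
drwxr-xr-x  2 agent agent 4096 Dec  6 16:38 pics
{'clock': 0.0, 'qpos': array([-0.07020695,  0.52203085, -0.03634715,  1.59998057,  0.02119925,
        1.02108401, -0.11282888]), 'qd': array([ 0.00033693, -0.00017501,  0.00101147, -0.0001362 ,  0.00031987,
        0.00066149, -0.00077826]), 'joint_efforts': array([-4.24098413e-03, -9.27110124e+01,  1.97758444e+00, -3.69928443e+01,
        1.76317629e-02,  8.19846697e-03, -6.58496788e-05]), 'position': array([ 6.24677453e-01, -1.94359353e-05,  2.30724835e-01]), 'tool_rot': array([-3.14047685e+00,  6.81807814e-05,  1.57078070e+00]), 'force': array([-0.39517886, -0.2426823 ,  0.62951885]), 'moment': array([-0.04033933,  0.04308849,  0.04106478]), 'grip_width': 0.08505255403887634}
scene 46.100595770455676 [-0.01148782  0.          0.          0.          0.        ] 317.2157497730151 194.86482595578832 None [ 1.01893936  2.33661438 -1.17143093] [ 0.40283781 -0.11155974  2.02214639]
side 55.22219978586404 [-0.03399221  0.          0.          0.          0.        ] 327.7919368520895 202.50158676939876 None [ 2.35235438 -0.47703443  0.19921945] [-0.50941265  0.1577981   1.02957405]
wrist 58.70846183267709 [-0.06937699  0.          0.          0.          0.        ] 320.3281428072678 195.7478457888507 [[ 4.74146102e-04 -9.55743235e-01 -2.94201705e-01  7.61647653e-02]
 [ 9.99999782e-01  5.88594535e-04 -3.00471565e-04  2.58598749e-05]
 [ 4.60339182e-04 -2.94201498e-01  9.55743306e-01 -1.42270363e-01]
 [ 0.00000000e+00  0.00000000e+00  0.00000000e+00  1.00000000e+00]] None None
```

View pics/scene0.png

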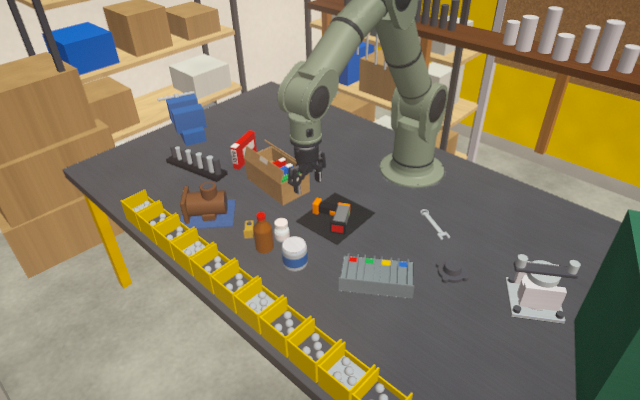

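View pics/side0.png

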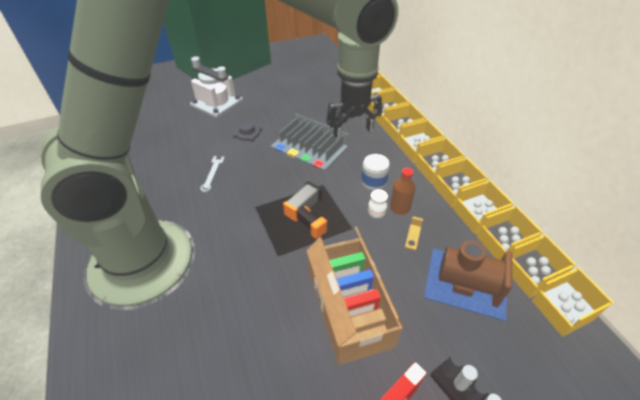

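View pics/wrist0.png

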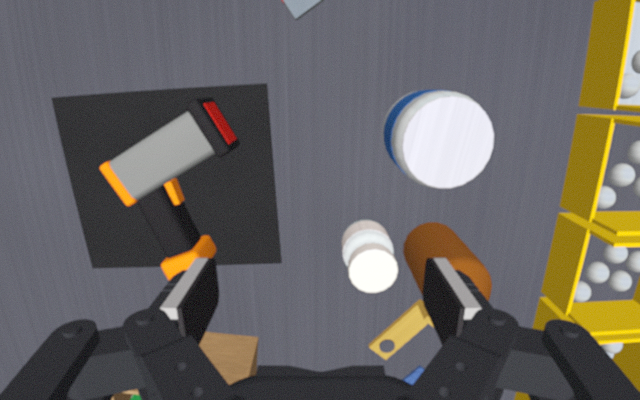

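Run:
```python
from h import *
p=viewer.grab_frame("scene"); save(p,"s_carton",(210,110,350,230),5); save(p,"s_rack",(320,240,480,310),5)
q=viewer.grab_frame("side"); save(q,"d_carton",(280,220,440,380),4); save(q,"d_rack",(250,100,370,180),5)
for nm,pp in (("scene",p),("side",q)):
  for n in ["carton","rack","mat","scanner","kit_blue","kit_yellow","kit_green","kit_red"]:
    print(nm,n,[(round(o["score"],2),[int(v) for v in o["bbox"]]) for o in viewer.outline_of(n,pp)][:3])
```

```text
scene carton [(0.79, [242, 144, 312, 202])]
scene rack [(0.89, [340, 255, 416, 298]), (0.51, [420, 209, 452, 240])]
scene mat []
scene scanner [(0.77, [313, 192, 351, 235])]
scene kit_blue [(0.58, [435, 259, 469, 284])]
scene kit_yellow []
scene kit_green [(0.53, [244, 145, 310, 205]), (0.36, [282, 174, 286, 180]), (0.32, [338, 256, 414, 297])]
scene kit_red [(0.95, [231, 130, 255, 167]), (0.62, [274, 157, 285, 169])]
side carton [(0.55, [310, 235, 404, 365]), (0.36, [254, 187, 349, 258])]
side rack [(0.61, [273, 113, 348, 170])]
side mat [(0.92, [254, 186, 350, 258]), (0.62, [232, 124, 260, 143]), (0.25, [357, 229, 403, 324])]
side scanner [(0.88, [283, 184, 327, 236]), (0.55, [395, 169, 414, 212])]
side kit_blue [(0.84, [332, 270, 372, 297])]
side kit_yellow []
side kit_green [(0.85, [330, 251, 365, 280])]
side kit_red [(0.92, [381, 362, 426, 398]), (0.73, [344, 289, 379, 316])]
```

View pics/s_carton.png

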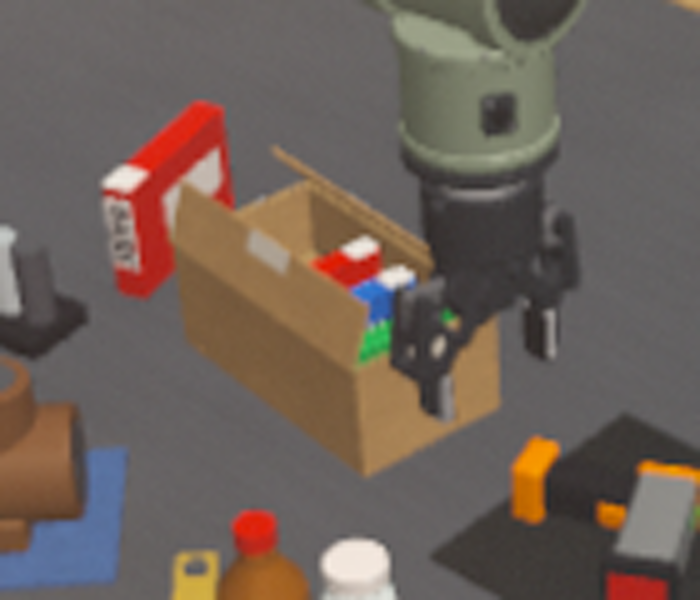

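View pics/d_carton.png

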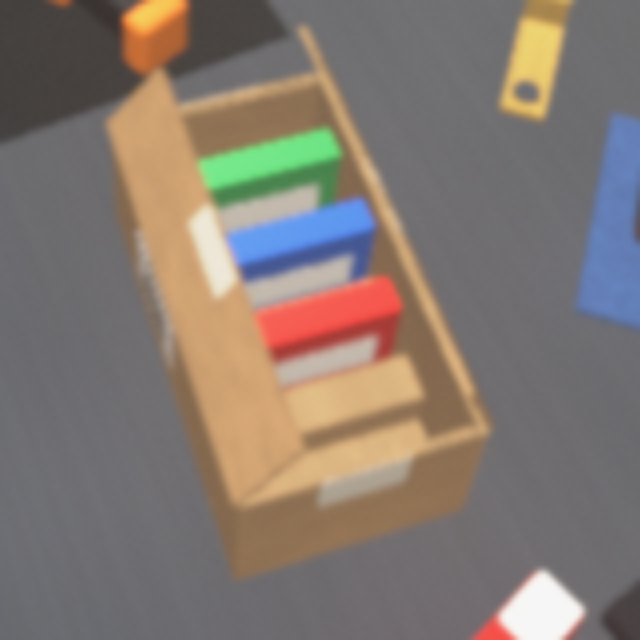

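View pics/d_rack.png

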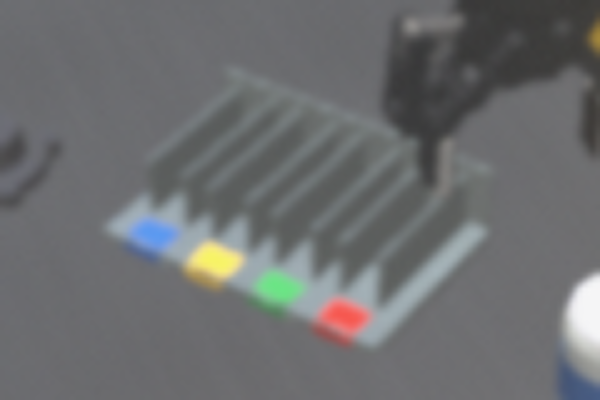

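View pics/s_rack.png

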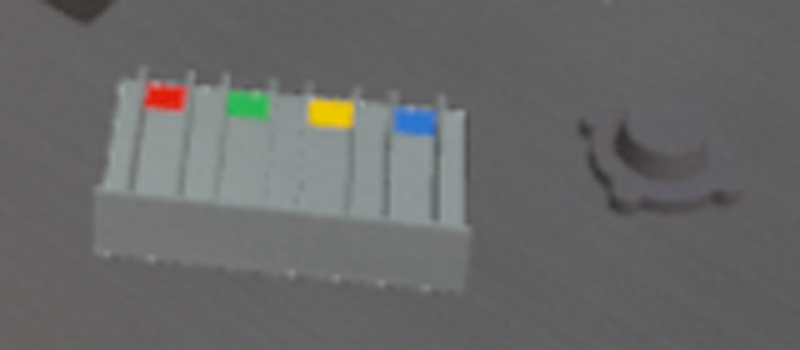

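```bash
cat > fit.py <<'E'
from h import *
from scipy.optimize import least_squares
def fit(obs,x0):
    "obs: (pic,[uv],[xyz local],st)"
    def W(v,L): 
        c,s=np.cos(v[2]),np.sin(v[2]); L=np.array(L,float)
        return np.c_[v[0]+c*L[:,0]-s*L[:,1],v[1]+s*L[:,0]+c*L[:,1],L[:,2]]
    def f(v): return np.concatenate([(proj(p,W(v,L),st)-np.array(u)).ravel() for p,u,L,st in obs])
    r=least_squares(f,x0,loss='soft_l1'); print(r.x,np.degrees(r.x[2]),"res",np.round(f(r.x).reshape(-1,2),1).tolist()); return r.x
E
python3 - <<'E'
from fit import *
p=viewer.grab_frame("scene");q=viewer.grab_frame("side")
fit([(q,[(339.2,345),(402,327.5),(360,239.5),(340,364.5)],[(-.069,-.125,.102),(.069,-.125,.102),(.069,.125,.102),(-.069,-.125,0)],None),
 (p,[(283,184.4),(283,205),(309.6,191),(246,162.4),(248,178)],[(.069,.125,.102),(.069,.125,0),(-.069,.125,0),(.069,-.125,.102),(.069,-.125,0)],None)],[.6,-.3,0])
fit([(q,[(325,169.4),(272,146),(347.4,146)],[(-.075,-.115,.01),(-.075,.115,.01),(.075,-.115,.01)],None),
 (p,[(340,290.4),(412.4,298),(339.4,277.4),(413.6,286)],[(.075,-.115,0),(.075,.115,0),(.075,-.115,.06),(.075,.115,.06)],None)],[.6,.3,0])
for nm,uv in (("mat",[(254,211),(329,187),(350,236),(287,252)]),):
    print(onz(q,uv,.003))
print(onz(q,[(375,157),(407,174)],.08), onz(p,[(295,245)],.085),onz(p,[(281,226)],.07))
E
```

```text
[ 0.4627798  -0.34302053 -0.09573582] -5.485258253774892 res [[0.3, 1.3], [-0.4, -0.7], [-0.6, -2.5], [-1.9, 0.2], [-1.8, 0.1], [-0.1, 0.6], [0.2, 0.3], [-2.0, -4.2], [-1.3, 0.5]]
[0.59589781 0.27355626 0.60808698] 34.84081772063547 res [[-0.5, -0.0], [-2.3, -0.0], [-0.3, -0.5], [-1.7, 0.5], [-0.4, 0.4], [-0.9, 0.4], [0.5, -0.7]]
[[ 0.33449962  0.05311476  0.003     ]
 [ 0.58390717  0.06052215  0.003     ]
 [ 0.5608316  -0.14501675  0.003     ]
 [ 0.37713382 -0.12838192  0.003     ]]
[[ 0.74011498  0.05730004  0.08      ]
 [ 0.79265443 -0.05015824  0.08      ]] [[0.72822391 0.03718874 0.085     ]] [[ 0.68325762 -0.07939151  0.07      ]]
```

```bash
python3 -m creep '[{"tx":-40,"ty":-20,"tz":-20},{"tx":-80,"ty":-40,"tz":-40},{"tx":-120,"ty":-60,"tz":-60},{"tx":-160,"ty":-85,"tz":-80},{"tx":-200,"ty":-110,"tz":-90},{"tx":-240,"ty":-130,"tz":-90},{"tx":-280,"ty":-150,"tz":-90},{"tx":-310,"ty":-160,"tz":-90}]'
python3 - <<'E'
from h import *
s=bot.observe(); p=viewer.grab_frame("wrist"); save(p,"w1"); print(s["position"],s["tool_rot"],s["qd"].max())
E
```

```text
[ 6.25004037e-01 -7.88648962e-06  2.31293873e-01] [-3.14159183e+00 -6.71951700e-06  1.57075406e+00] 0.0008689629443241619schema error: expected keys rx, ry, rz, tx, ty, tz, hand
```

View pics/w1.png

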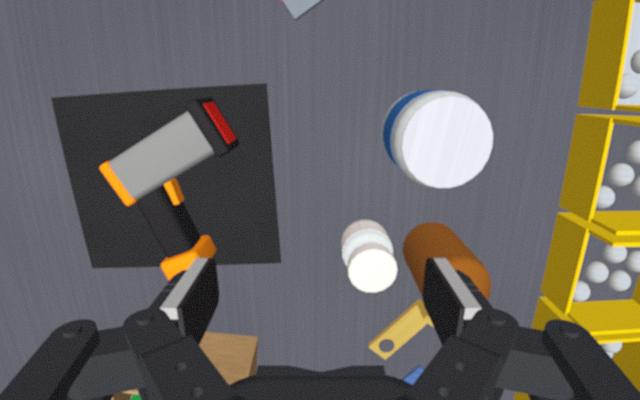

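```bash
python3 -m creep '[{"rx":0,"ry":0,"rz":0,"tx":-40,"ty":-20,"tz":-20,"hand":-1},{"rx":0,"ry":0,"rz":0,"tx":-80,"ty":-40,"tz":-40,"hand":-1},{"rx":0,"ry":0,"rz":0,"tx":-120,"ty":-60,"tz":-60,"hand":-1},{"rx":0,"ry":0,"rz":0,"tx":-160,"ty":-85,"tz":-80,"hand":-1},{"rx":0,"ry":0,"rz":0,"tx":-200,"ty":-110,"tz":-90,"hand":-1},{"rx":0,"ry":0,"rz":0,"tx":-240,"ty":-130,"tz":-90,"hand":-1},{"rx":0,"ry":0,"rz":0,"tx":-280,"ty":-150,"tz":-90,"hand":-1},{"rx":0,"ry":0,"rz":0,"tx":-310,"ty":-160,"tz":-90,"hand":-1}]'
python3 - <<'E'
from h import *
s=bot.observe(); p=viewer.grab_frame("wrist"); save(p,"w1"); print(s["position"],s["tool_rot"],s["qd"].max())
E
```

```text
clock: 2.0
position: [0.463, -0.3127, 0.3218]
tool_rot: [3.141, 0.001, 1.568]
force: [0.5, -0.3, 0.8]
grip_width: 0.0854
[ 0.46296476 -0.31266487  0.32178296] [3.14137842e+00 8.55904020e-04 1.56843363e+00] 0.5916821696144036
```

View pics/w1.png

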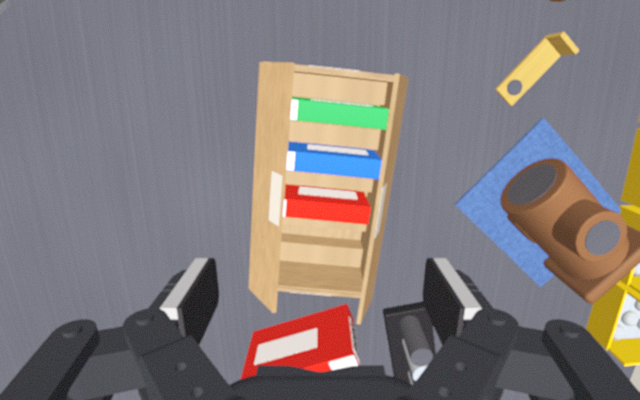

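Run:
```python
from h import *
import pickle
s=bot.observe(); p=viewer.grab_frame("wrist"); save(p,"w2",(230,40,430,340),2); print(s["position"],s["tool_rot"],abs(s["qd"]).max())
pickle.dump((s,p),open("w2.pkl","wb"))
```

```text
[ 0.46127766 -0.31697715  0.32164037] [-3.14089615e+00  2.65647504e-03  1.56434736e+00] 0.11505416874952555
```

View pics/w2.png

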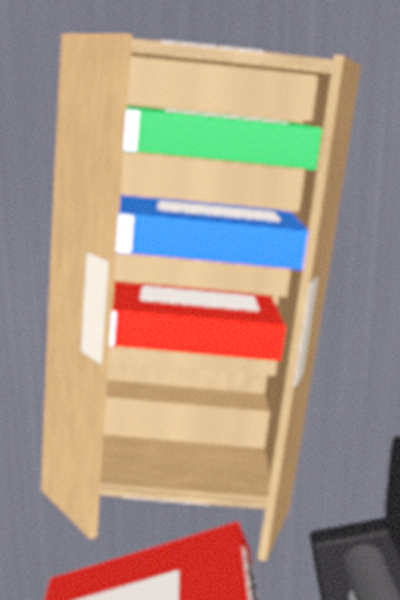

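Run:
```python
from fit import *
import pickle
s,p=pickle.load(open("w2.pkl","rb"))
U=np.array([(132,37),(97,538),(62,35),(42,490),(337,56),(262,558),(358,65)])/2+np.array([230,40])
def model(v):
    a,b=v[3],v[4]
    L=np.array([(-.069+.054*np.cos(a),.124,.102+.054*np.sin(a)),(-.069+.054*np.cos(a),-.124,.102+.054*np.sin(a)),(-.069,.124,.102),(-.069,-.124,.102),
      (.069-.054*np.cos(b),.124,.102+.054*np.sin(b)),(.069-.054*np.cos(b),-.124,.102+.054*np.sin(b)),(.069,.124,.102)])
    c,n=np.cos(v[2]),np.sin(v[2])
    return np.c_[v[0]+c*L[:,0]-n*L[:,1],v[1]+n*L[:,0]+c*L[:,1],L[:,2]]
r=least_squares(lambda v:(proj(p,model(v),s)-U).ravel(),[.46,-.34,-.09,1,1],loss='soft_l1')
print(r.x, np.round(r.fun.reshape(-1,2),1)); print(model(r.x))
# kit tops at z=.089
def g(uv): return onz(p,np.array(uv)/2+np.array([230,40]),.089,s)
for n,uv in dict(green=[(125,150),(320,168),(323,127),(127,110)],blue=[(117,252),(300,270),(306,228),(120,210)],red=[(110,346),(282,358),(284,320),(114,305)]).items(): print(n,g(uv).round(4).tolist())
```

```text
[ 0.46197351 -0.34412636 -0.10036583  0.86019465  1.26162309] [[-0.2 -0.3]
 [-0.  -1. ]
 [ 1.2  0.5]
 [ 1.2 -0.5]
 [ 0.1 -0. ]
 [-0.4  1.7]
 [-4.8 -0.1]]
[[ 0.44079162 -0.21736608  0.14293036]
 [ 0.41594267 -0.46411804  0.14293036]
 [ 0.40574523 -0.21383676  0.102     ]
 [ 0.38089627 -0.46058872  0.102     ]
 [ 0.52670279 -0.2260177   0.15343961]
 [ 0.50185384 -0.47276966  0.15343961]
 [ 0.54305075 -0.227664    0.102     ]]
green [[0.4325, -0.2692, 0.089], [0.5339, -0.2789, 0.089], [0.5345, -0.258, 0.089], [0.434, -0.2491, 0.089]]
blue [[0.4267, -0.3231, 0.089], [0.5257, -0.3336, 0.089], [0.5279, -0.3106, 0.089], [0.429, -0.3004, 0.089]]
red [[0.421, -0.3769, 0.089], [0.5178, -0.3847, 0.089], [0.518, -0.3621, 0.089], [0.4241, -0.3529, 0.089]]
```

```bash
python3 -m creep '[{"rx":0,"ry":0,"rz":8,"tx":-10,"ty":5,"tz":10,"hand":1},{"rx":0,"ry":0,"rz":16,"tx":-20,"ty":10,"tz":20,"hand":1},{"rx":0,"ry":0,"rz":24,"tx":-28,"ty":10,"tz":30,"hand":1},{"rx":0,"ry":0,"rz":32,"tx":-28,"ty":10,"tz":40,"hand":1},{"rx":0,"ry":0,"rz":40,"tx":-28,"ty":10,"tz":50,"hand":1},{"rx":0,"ry":0,"rz":48,"tx":-28,"ty":10,"tz":60,"hand":1}]' && python3 -m creep '[{"rx":0,"ry":0,"rz":8,"tx":0,"ty":0,"tz":0,"hand":1},{"rx":0,"ry":0,"rz":16,"tx":0,"ty":0,"tz":0,"hand":1},{"rx":0,"ry":0,"rz":24,"tx":0,"ty":0,"tz":0,"hand":1},{"rx":0,"ry":0,"rz":32,"tx":0,"ty":0,"tz":0,"hand":1},{"rx":0,"ry":0,"rz":40,"tx":0,"ty":0,"tz":0,"hand":1},{"rx":0,"ry":0,"rz":47,"tx":0,"ty":0,"tz":0,"hand":1},{"rx":0,"ry":0,"rz":47,"tx":0,"ty":0,"tz":0,"hand":1}]'
python3 - <<'E'
from h import *
s=bot.observe(); p=viewer.grab_frame("wrist"); save(p,"w3"); print(s["position"],s["tool_rot"],s["qpos"])
E
```

```text
clock: 2.7
position: [0.4752, -0.3376, 0.2609]
tool_rot: [-3.142, -0.0, 0.728]
force: [0.0, -0.3, 0.0]
grip_width: 0.0004
clock: 3.4
position: [0.4753, -0.3375, 0.2612]
tool_rot: [-3.142, 0.0, -0.089]
force: [-0.2, -0.3, -0.1]
grip_width: 0.0002
[ 0.47530129 -0.33745937  0.26118643] [-3.14154281e+00  2.75768867e-04 -8.88145777e-02] [ 0.20298011  0.45635915  0.44397006  1.6976466  -0.22146901  1.03780817
 -0.93913502]
```

View pics/w3.png

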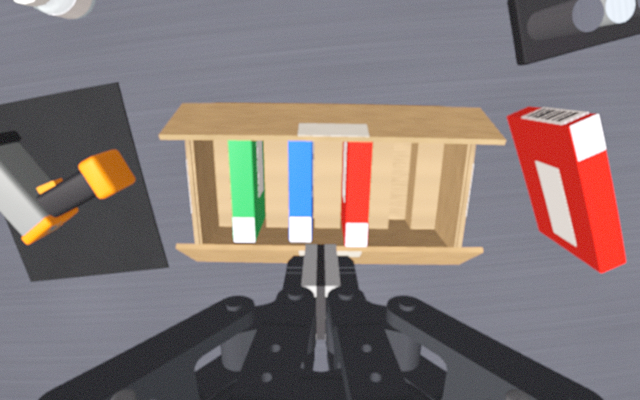

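```bash
python3 -m creep '[{"rx":0,"ry":0,"rz":0,"tx":0,"ty":0,"tz":50,"hand":1},{"rx":0,"ry":0,"rz":0,"tx":0,"ty":0,"tz":100,"hand":1},{"rx":0,"ry":0,"rz":0,"tx":0,"ty":0,"tz":137,"hand":1},{"rx":0,"ry":0,"rz":0,"tx":0,"ty":0,"tz":137,"hand":1}]' && python3 -m creep '[{"rx":0,"ry":0,"rz":0,"tx":-20,"ty":0,"tz":0,"hand":1},{"rx":0,"ry":0,"rz":0,"tx":-40,"ty":0,"tz":0,"hand":1},{"rx":0,"ry":0,"rz":0,"tx":-60,"ty":0,"tz":0,"hand":1},{"rx":0,"ry":0,"rz":0,"tx":-80,"ty":0,"tz":-1,"hand":1},{"rx":0,"ry":0,"rz":0,"tx":-100,"ty":0,"tz":-3,"hand":1},{"rx":0,"ry":0,"rz":0,"tx":-122,"ty":0,"tz":-5,"hand":1},{"rx":0,"ry":0,"rz":0,"tx":-122,"ty":0,"tz":-5,"hand":1}]'
python3 - <<'E'
from h import *
p=viewer.grab_frame("side"); save(p,"d4",(250,190,450,390),3)
E
```

```text
clock: 3.85
position: [0.4731, -0.3364, 0.1204]
tool_rot: [-3.138, 0.006, -0.084]
force: [0.2, 0.7, 1.5]
grip_width: 0.0003
clock: 4.55
position: [0.352, -0.328, 0.1315]
tool_rot: [3.141, -0.002, -0.087]
force: [0.4, -0.9, 0.3]
grip_width: -0.0001
```

View pics/d4.png

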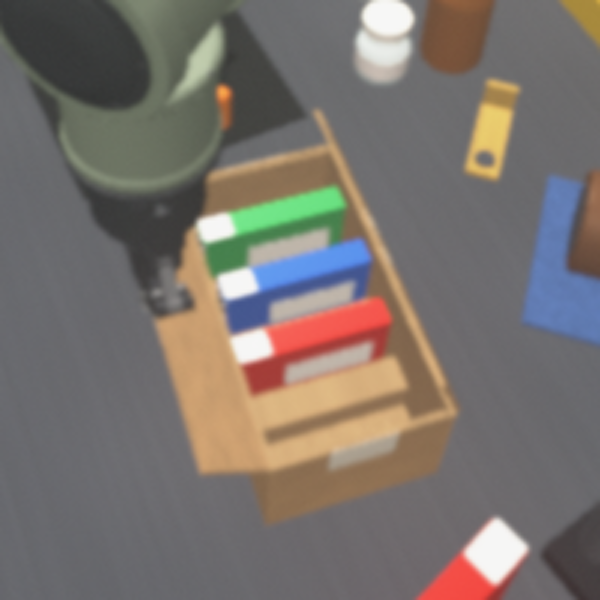

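```bash
python3 -m creep '[{"rx":0,"ry":0,"rz":0,"tx":40,"ty":0,"tz":0,"hand":1},{"rx":0,"ry":0,"rz":0,"tx":85,"ty":0,"tz":3,"hand":1},{"rx":0,"ry":0,"rz":0,"tx":120,"ty":0,"tz":5,"hand":1},{"rx":0,"ry":0,"rz":0,"tx":145,"ty":0,"tz":5,"hand":1},{"rx":0,"ry":0,"rz":0,"tx":165,"ty":0,"tz":5,"hand":1},{"rx":0,"ry":0,"rz":0,"tx":185,"ty":0,"tz":5,"hand":1},{"rx":0,"ry":0,"rz":0,"tx":205,"ty":0,"tz":3,"hand":1},{"rx":0,"ry":0,"rz":0,"tx":218,"ty":0,"tz":1,"hand":1}]' && python3 -m creep '[{"rx":0,"ry":0,"rz":0,"tx":10,"ty":0,"tz":0,"hand":1},{"rx":0,"ry":0,"rz":0,"tx":10,"ty":0,"tz":-30,"hand":1},{"rx":0,"ry":0,"rz":0,"tx":-30,"ty":0,"tz":-80,"hand":-1},{"rx":0,"ry":0,"rz":0,"tx":-80,"ty":0,"tz":-100,"hand":-1},{"rx":0,"ry":0,"rz":0,"tx":-125,"ty":10,"tz":-100,"hand":-1},{"rx":0,"ry":0,"rz":0,"tx":-125,"ty":10,"tz":-100,"hand":-1}]'
python3 - <<'E'
from h import *
import pickle
p=viewer.grab_frame("side"); save(p,"d5",(250,190,450,390),3)
s=bot.observe(); p=viewer.grab_frame("wrist"); save(p,"w5"); print(s["position"],s["tool_rot"],s["qd"])
pickle.dump((s,p),open("w5.pkl","wb"))
E
```

```text
clock: 5.4
position: [0.5731, -0.346, 0.1295]
tool_rot: [3.141, -0.001, -0.084]
force: [0.3, 0.2, -0.3]
grip_width: -0.0001
clock: 6.0
position: [0.4412, -0.3468, 0.2307]
tool_rot: [3.141, -0.001, -0.09]
force: [1.0, 0.7, 1.2]
grip_width: 0.0581
[ 0.44196651 -0.34670832  0.23050328] [ 3.14087679e+00 -1.63737390e-03 -8.99760674e-02] [-0.01794915  0.0570279  -0.02868186 -0.07410469 -0.01924465  0.00751775
 -0.03083883]
```

View pics/d5.png

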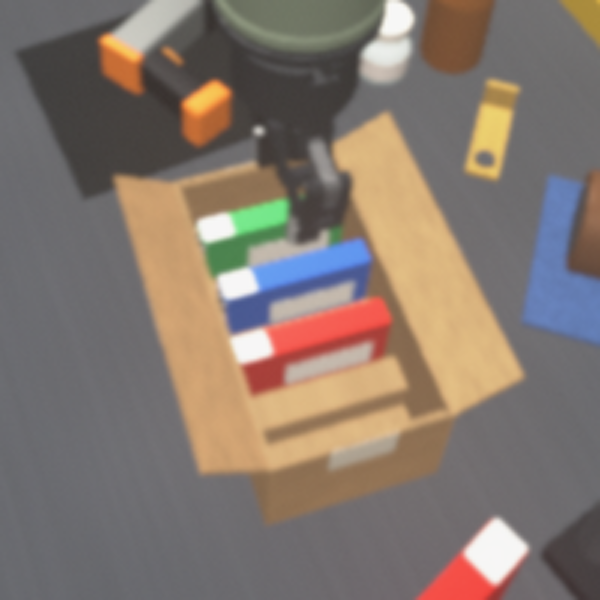

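View pics/w5.png

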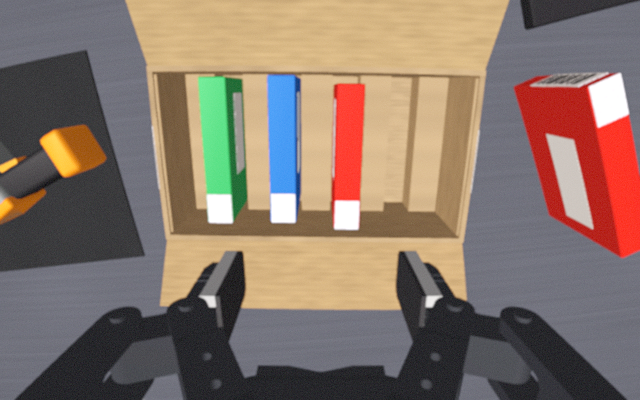

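Run:
```python
from h import *
import pickle
s,p=pickle.load(open("w5.pkl","rb")); save(p,"w5c",(130,50,510,250),2)
```

```text
(no output)
```

View pics/w5c.png

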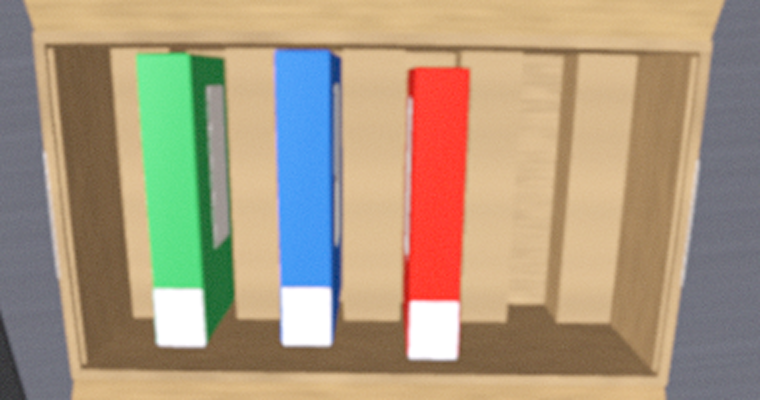

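Run:
```python
from h import *
import pickle
s,p=pickle.load(open("w5.pkl","rb"))
def g(uv,z=.089): return onz(p,np.array(uv)/2+np.array([130,50]),z,s)
for n,uv in dict(green=[(139,55),(190,54),(207,345),(158,346)],blue=[(276,50),(330,50),(332,345),(283,345)],red=[(410,69),(468,69),(458,359),(408,358)]).items():
    q=g(uv); m=q.mean(0); d=q[0]+q[1]-q[2]-q[3]; print(n,q[:,:2].round(4).tolist(),"c",m.round(4),"len",np.linalg.norm(d)/2,"yaw",np.arctan2(d[1],d[0]),"w",np.linalg.norm(q[0]-q[1]),np.linalg.norm(q[2]-q[3]))
q=g([(33,32),(714,40),(668,380),(73,378)],.102); print(q.round(4), q.mean(0), np.arctan2(*(q[0]-q[3])[1::-1]))
c=[.462,-.3441];
for y in (81,27,-27,-81): print(c[0]+.1*y/1000, c[1]+y/1000*.995)
```

```text
green [[0.5329, -0.2606], [0.5312, -0.2804], [0.4126, -0.2683], [0.4139, -0.2469]] c [ 0.4726 -0.2641  0.089 ] len 0.11948622986460014 yaw -0.10837695306295178 w 0.01984809105773123 0.02135861236918245
blue [[0.5294, -0.3135], [0.5274, -0.3341], [0.4078, -0.3218], [0.4097, -0.3009]] c [ 0.4686 -0.3176  0.089 ] len 0.12028142319950903 yaw -0.10363410941373119 w 0.020620229916702603 0.021000801260195826
red [[0.5177, -0.3639], [0.5158, -0.386], [0.3966, -0.3751], [0.399, -0.3537]] c [ 0.4573 -0.3697  0.089 ] len 0.119456498179627 yaw -0.08820832778404213 w 0.022269124058840198 0.021558068656154675
[[ 0.5445 -0.2268  0.102 ]
 [ 0.5192 -0.4758  0.102 ]
 [ 0.3843 -0.4617  0.102 ]
 [ 0.4075 -0.2129  0.102 ]] [ 0.46388319 -0.34429141  0.102     ] -0.10095387402790097
0.4701 -0.263505
0.4647 -0.31723500000000004
0.45930000000000004 -0.370965
0.4539 -0.42469500000000004
```

```bash
python3 -m creep '[{"rx":0,"ry":0,"rz":0,"tx":5,"ty":-20,"tz":-30,"hand":0.2},{"rx":0,"ry":0,"rz":-3,"tx":15,"ty":-65,"tz":-60,"hand":0.2},{"rx":0,"ry":0,"rz":-7,"tx":25,"ty":-110,"tz":-70,"hand":0.2},{"rx":0,"ry":0,"rz":-11,"tx":35,"ty":-158,"tz":-70,"hand":0.2},{"rx":0,"ry":0,"rz":-15,"tx":45,"ty":-206,"tz":-70,"hand":0.2},{"rx":0,"ry":0,"rz":-19,"tx":55,"ty":-254,"tz":-70,"hand":0.2},{"rx":0,"ry":0,"rz":-20,"tx":65,"ty":-302,"tz":-70,"hand":0.2},{"rx":0,"ry":0,"rz":-20,"tx":70,"ty":-350,"tz":-70,"hand":0.2}]'
python3 - <<'E'
from h import *
import pickle
for i in range(2): s=bot.observe(); p=viewer.grab_frame("wrist")
save(p,"w6"); print(s["position"],s["tool_rot"],s["qpos"],abs(s["qd"]).max())
pickle.dump((s,p),open("w6.pkl","wb"))
E
```

```text
clock: 6.9
position: [0.5469, 0.0003, 0.2985]
tool_rot: [-3.142, -0.001, 0.264]
force: [2.1, -0.1, 0.3]
grip_width: 0.0343
[0.54784343 0.00891918 0.29804303] [-3.13834810e+00 -1.15652963e-03  2.71575335e-01] [-0.33168152  0.33933408  0.27641548  1.73379627 -0.10692025  1.08231725
 -1.31923893] 0.15057554686263774
```

View pics/w6.png

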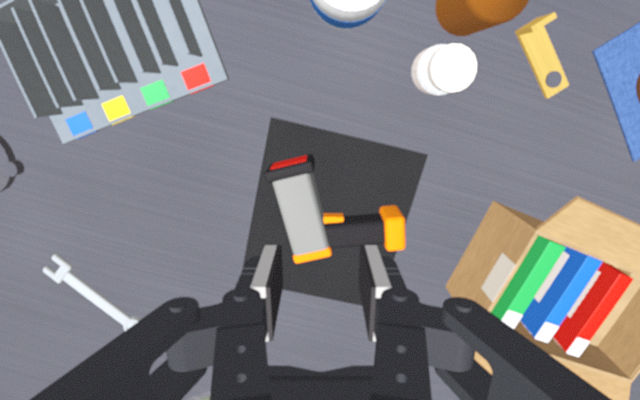

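```bash
python3 -m creep '[{"rx":0,"ry":0,"rz":-3,"tx":25,"ty":-38,"tz":0,"hand":0.2},{"rx":0,"ry":0,"rz":-7,"tx":50,"ty":-76,"tz":0,"hand":0.2},{"rx":0,"ry":0,"rz":-11,"tx":75,"ty":-114,"tz":0,"hand":0.2},{"rx":0,"ry":0,"rz":-15,"tx":100,"ty":-152,"tz":0,"hand":0.2},{"rx":0,"ry":0,"rz":-19,"tx":125,"ty":-190,"tz":0,"hand":0.2},{"rx":0,"ry":0,"rz":-20,"tx":150,"ty":-230,"tz":0,"hand":0.2},{"rx":0,"ry":0,"rz":-20,"tx":162,"ty":-257,"tz":0,"hand":0.2},{"rx":0,"ry":0,"rz":-20,"tx":162,"ty":-257,"tz":0,"hand":0.2}]'
python3 - <<'E'
from h import *
import pickle
for i in range(2): s=bot.observe(); p=viewer.grab_frame("wrist")
save(p,"w7"); print(s["position"],s["tool_rot"],s["qpos"],abs(s["qd"]).max())
pickle.dump((s,p),open("w7.pkl","wb"))
E
```

```text
clock: 7.8
position: [0.6348, 0.2937, 0.2968]
tool_rot: [-3.139, 0.001, 0.618]
force: [-0.4, -0.1, -0.0]
grip_width: 0.0342
[0.63514503 0.29075467 0.2971363 ] [-3.14059164e+00  9.11853888e-04  6.15101556e-01] [-0.59738554  0.60077303  0.14449456  1.30348519 -0.08695442  1.24440506
 -1.40559381] 0.039582694943944
```

View pics/w7.png

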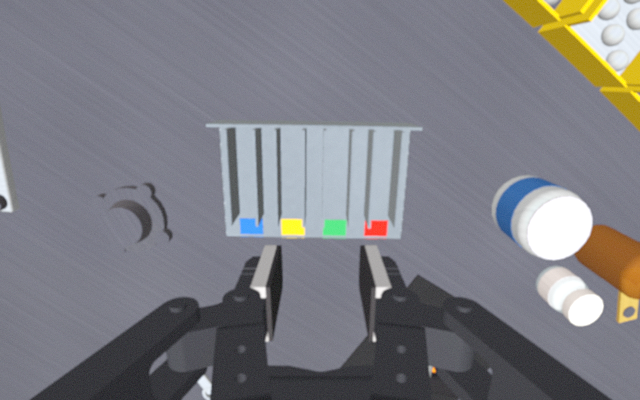

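Run:
```python
from h import *
import pickle
s,p=pickle.load(open("w7.pkl","rb")); save(p,"w7c",(200,110,430,250),3.4)
```

```text
(no output)
```

View pics/w7c.png

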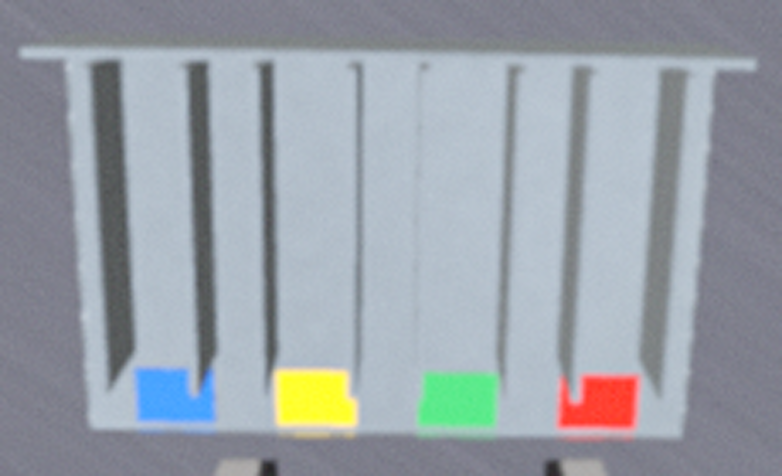

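Run:
```python
from fit import *
import pickle
s,p=pickle.load(open("w7.pkl","rb"))
U=lambda L:np.array(L)/3.4+np.array([200,110])
r=fit([(p,U([(90,429),(684,436),(20,52),(757,66)]),[(-.075,.115,.01),(-.075,-.115,.01),(.073,.115,.06),(.073,-.115,.06)],s)],[.59,.27,.6])
c,n=np.cos(r[2]),np.sin(r[2])
for y in (.081,.027,-.027,-.081):
    P=np.array([[r[0]+c*x-n*y,r[1]+n*x+c*y,.010] for x in (-.07,.01,.06)]); print(y,P[1].round(4),((proj(p,P,s)-[200,110])*3.4).round(0).tolist())
s,p=pickle.load(open("w6.pkl","rb"))
print(onz(p,[(272,118),(427,154),(370,305)],.003,s)) # mat
print("scan nose",onz(p,[(268,178),(312,168)],.05,s),onz(p,[(294,263),(330,255)],.05,s), onz(p,[(394,228)],.05,s))
print(onz(p,[(445,68)],.075,s),onz(p,[(345,0)],.085,s),onz(p,[(62,268),(134,323)],.0,s))
```

```text
[0.59856828 0.27559595 0.59946461] 34.34679214353626 res [[0.0, -0.7], [-0.2, -0.0], [0.3, 0.6], [-0.2, -0.1]]
0.081 [0.5611 0.3481 0.01  ] [[177.0, 416.0], [168.0, 214.0], [162.0, 77.0]]
0.027 [0.5916 0.3035 0.01  ] [[317.0, 419.0], [315.0, 216.0], [314.0, 79.0]]
-0.027 [0.6221 0.2589 0.01  ] [[457.0, 421.0], [463.0, 219.0], [467.0, 81.0]]
-0.081 [0.6525 0.2144 0.01  ] [[597.0, 423.0], [611.0, 221.0], [619.0, 84.0]]
[[ 0.56944703  0.07790561  0.003     ]
 [ 0.57883963 -0.11863055  0.003     ]
 [ 0.3517747  -0.11750217  0.003     ]]
scan nose [[0.5085502  0.06152981 0.05      ]
 [0.53313999 0.01650165 0.05      ]] [[ 0.41266896  0.00663515  0.05      ]
 [ 0.43502412 -0.03275223  0.05      ]] [[ 0.48932752 -0.09604679  0.05      ]]
[[ 0.67130745 -0.08197691  0.075     ]] [[0.70054002 0.03001373 0.085     ]] [[0.28231841 0.32677616 0.        ]
 [0.21994448 0.21165101 0.        ]]
```

```bash
cat > to.py <<'E'
import sys
from h import *
s=bot.observe(); x,y,z,psi=map(float,sys.argv[1:5])
M=R.from_euler('xyz',s["tool_rot"]).as_matrix()
T=(R.from_euler('xyz',[np.pi,0,psi])).as_matrix()
d=M.T@(np.array([x,y,z])-s["position"])*1000
rv=R.from_matrix(M.T@T).as_rotvec(degrees=True)
print("t",d.round(1),"r",rv.round(2),"dist",round(float(np.linalg.norm(d))),"pos",s["position"].round(4),s["tool_rot"].round(4),"F",s["force"].round(1),"w",round(s["grip_width"],4),"t",round(s["clock"],2))
E
python3 to.py .4573 -.3697 .20 -.1
```

```text
t [-524.4  436.1   97.9] r [1.000e-02 5.000e-02 4.085e+01] dist 689 pos [0.6354 0.2887 0.2976] [-3.1414e+00  8.0000e-04  6.1290e-01] F [ 1.  -0.5  0.1] w 0.034 t 7.9
```

```bash
python3 -m creep '[{"rx":0,"ry":0,"rz":3,"tx":-35,"ty":28,"tz":0,"hand":0.2},{"rx":0,"ry":0,"rz":6,"tx":-70,"ty":57,"tz":0,"hand":0.2},{"rx":0,"ry":0,"rz":9,"tx":-107,"ty":88,"tz":0,"hand":0.2},{"rx":0,"ry":0,"rz":12,"tx":-144,"ty":119,"tz":0,"hand":0.2},{"rx":0,"ry":0,"rz":15,"tx":-181,"ty":150,"tz":0,"hand":0.2},{"rx":0,"ry":0,"rz":18,"tx":-218,"ty":181,"tz":0,"hand":0.2},{"rx":0,"ry":0,"rz":21,"tx":-255,"ty":212,"tz":0,"hand":0.2},{"rx":0,"ry":0,"rz":24,"tx":-290,"ty":240,"tz":0,"hand":0.2}]' && python3 to.py .4573 -.3697 .20 -.1
```

```text
clock: 8.7
position: [0.5346, -0.0785, 0.2989]
tool_rot: [3.141, -0.001, 0.188]
force: [1.1, -0.7, -0.4]
grip_width: 0.0338
t [-130.5  271.6   98.8] r [ 1.000e-02 -5.000e-02  1.652e+01] dist 317 pos [ 0.5346 -0.0785  0.2989] [ 3.1414e+00 -8.0000e-04  1.8830e-01] F [ 1.1 -0.7 -0.4] w 0.0338 t 8.7
```

```bash
python3 -m creep '[{"rx":0,"ry":0,"rz":3,"tx":-20,"ty":42,"tz":0,"hand":0.2},{"rx":0,"ry":0,"rz":6,"tx":-40,"ty":85,"tz":10,"hand":0.2},{"rx":0,"ry":0,"rz":9,"tx":-62,"ty":130,"tz":20,"hand":0.2},{"rx":0,"ry":0,"rz":12,"tx":-84,"ty":175,"tz":40,"hand":0.2},{"rx":0,"ry":0,"rz":15,"tx":-106,"ty":220,"tz":60,"hand":0.2},{"rx":0,"ry":0,"rz":17,"tx":-125,"ty":260,"tz":80,"hand":0.2},{"rx":0,"ry":0,"rz":17,"tx":-131,"ty":272,"tz":98,"hand":0.2},{"rx":0,"ry":0,"rz":17,"tx":-131,"ty":272,"tz":98,"hand":0.2}]' && python3 to.py .4573 -.3697 .20 -.1;  python3 - <<'E'
from h import *
p=viewer.grab_frame("wrist"); save(p,"w8")
E
python3 to.py .4573 -.3697 .20 -.1
```

```text
clock: 9.5
position: [0.4558, -0.3707, 0.1982]
tool_rot: [3.141, 0.003, -0.11]
force: [0.1, 1.5, 0.6]
grip_width: 0.0341
t [ 1.3 -1.2 -1.8] r [ 0.01  0.19 -0.57] dist 3 pos [ 0.4558 -0.3707  0.1982] [ 3.1414  0.0033 -0.1099] F [0.1 1.5 0.6] w 0.0341 t 9.5
t [ 0.1  0.6 -0.5] r [-0.01  0.1  -0.46] dist 1 pos [ 0.4573 -0.3691  0.1995] [-3.1414e+00  1.8000e-03 -1.0800e-01] F [ 1.1  0.7 -0.2] w 0.0342 t 9.55
```

View pics/w8.png

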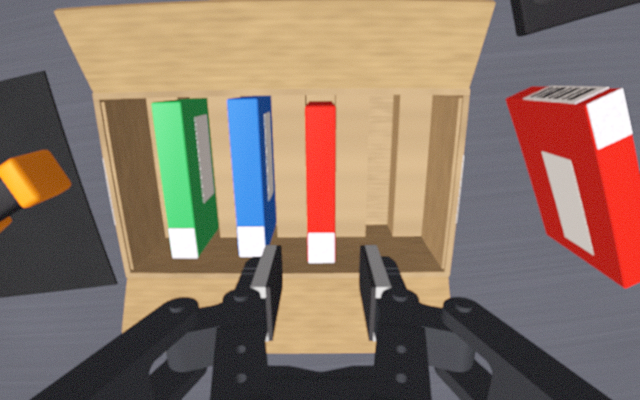

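```bash
python3 -m creep '[{"rx":0,"ry":0,"rz":0,"tx":0,"ty":0,"tz":40,"hand":0.2},{"rx":0,"ry":0,"rz":0,"tx":0,"ty":0,"tz":80,"hand":0.2},{"rx":0,"ry":0,"rz":0,"tx":0,"ty":0,"tz":110,"hand":0.2},{"rx":0,"ry":0,"rz":0,"tx":0,"ty":0,"tz":135,"hand":0.2},{"rx":0,"ry":0,"rz":0,"tx":0,"ty":0,"tz":135,"hand":0.2},{"rx":0,"ry":0,"rz":0,"tx":0,"ty":0,"tz":135,"hand":1},{"rx":0,"ry":0,"rz":0,"tx":0,"ty":0,"tz":135,"hand":1},{"rx":0,"ry":0,"rz":0,"tx":0,"ty":0,"tz":135,"hand":1}]' 50; python3 to.py .4573 -.3697 .20 -.1
```

```text
clock: 10.35
position: [0.4596, -0.3678, 0.0668]
tool_rot: [3.141, -0.002, -0.104]
force: [0.5, -0.1, -1.5]
grip_width: 0.0213
t [  -1.8    2.2 -133.2] r [ 0.04 -0.11 -0.26] dist 133 pos [ 0.4596 -0.3678  0.0668] [ 3.1409e+00 -1.9000e-03 -1.0450e-01] F [ 0.5 -0.1 -1.5] w 0.0213 t 10.35
```

```bash
python3 -m creep '[{"rx":0,"ry":0,"rz":0,"tx":0,"ty":0,"tz":-15,"hand":1},{"rx":0,"ry":0,"rz":0,"tx":0,"ty":0,"tz":-50,"hand":1},{"rx":0,"ry":0,"rz":0,"tx":0,"ty":0,"tz":-95,"hand":1},{"rx":0,"ry":0,"rz":0,"tx":0,"ty":0,"tz":-140,"hand":1},{"rx":0,"ry":0,"rz":0,"tx":0,"ty":0,"tz":-160,"hand":1},{"rx":0,"ry":0,"rz":0,"tx":0,"ty":0,"tz":-160,"hand":1}]'; python3 to.py .649 .212 .225 .5995;  python3 - <<'E'
from h import *
p=viewer.grab_frame("wrist"); save(p,"w9")
E
```

```text
clock: 10.95
position: [0.4598, -0.3685, 0.2297]
tool_rot: [3.139, -0.006, -0.105]
force: [0.6, -0.2, -2.3]
grip_width: 0.0208
t [ 127.3 -597.1    4.2] r [  0.23  -0.26 -40.37] dist 611 pos [ 0.4598 -0.3685  0.2297] [ 3.1394 -0.0055 -0.105 ] F [ 0.6 -0.2 -2.3] w 0.0208 t 10.95
```

View pics/w9.png

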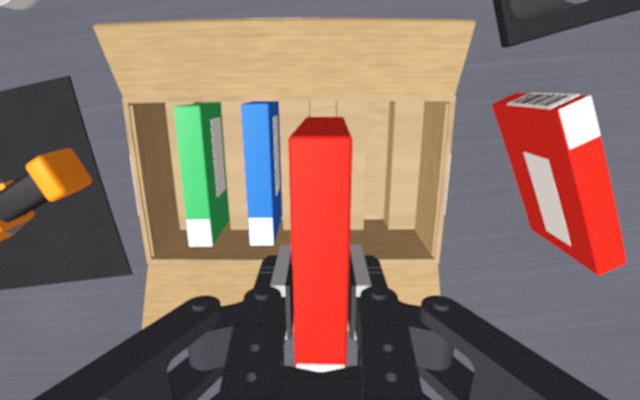

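```bash
python3 -m creep '[{"rx":0,"ry":0,"rz":-1,"tx":5,"ty":-25,"tz":0,"hand":1},{"rx":0,"ry":0,"rz":-4,"tx":14,"ty":-67,"tz":0,"hand":1},{"rx":0,"ry":0,"rz":-7,"tx":23,"ty":-110,"tz":0,"hand":1},{"rx":0,"ry":0,"rz":-10,"tx":32,"ty":-153,"tz":0,"hand":1},{"rx":0,"ry":0,"rz":-13,"tx":42,"ty":-196,"tz":0,"hand":1},{"rx":0,"ry":0,"rz":-16,"tx":51,"ty":-240,"tz":0,"hand":1},{"rx":0,"ry":0,"rz":-19,"tx":60,"ty":-283,"tz":0,"hand":1},{"rx":0,"ry":0,"rz":-22,"tx":69,"ty":-326,"tz":0,"hand":1}]'; python3 to.py .649 .212 .225 .5995
```

```text
clock: 11.8
position: [0.5611, -0.0487, 0.2246]
tool_rot: [-3.141, 0.002, 0.281]
force: [1.0, -0.2, -1.4]
grip_width: 0.0209
t [ 156.8 -226.    -0.6] r [ -0.04   0.08 -18.23] dist 275 pos [ 0.5611 -0.0487  0.2246] [-3.1411e+00  1.6000e-03  2.8140e-01] F [ 1.  -0.2 -1.4] w 0.0209 t 11.8
```

```bash
python3 -m creep '[{"rx":0,"ry":0,"rz":-3,"tx":25,"ty":-37,"tz":0,"hand":1},{"rx":0,"ry":0,"rz":-7,"tx":52,"ty":-75,"tz":0,"hand":1},{"rx":0,"ry":0,"rz":-11,"tx":79,"ty":-113,"tz":0,"hand":1},{"rx":0,"ry":0,"rz":-14,"tx":106,"ty":-151,"tz":0,"hand":1},{"rx":0,"ry":0,"rz":-17,"tx":133,"ty":-190,"tz":0,"hand":1},{"rx":0,"ry":0,"rz":-18.5,"tx":150,"ty":-215,"tz":0,"hand":1},{"rx":0,"ry":0,"rz":-18.5,"tx":157,"ty":-226,"tz":0,"hand":1},{"rx":0,"ry":0,"rz":-18.5,"tx":157,"ty":-226,"tz":0,"hand":1}]'; python3 to.py .649 .212 .225 .5995;  python3 - <<'E'
from h import *
p=viewer.grab_frame("wrist"); save(p,"w10")
p=viewer.grab_frame("scene"); save(p,"s10",(300,190,460,310),5)
E
python3 to.py .649 .212 .074 .5995
```

```text
clock: 12.6
position: [0.6495, 0.2115, 0.2238]
tool_rot: [-3.141, 0.002, 0.604]
force: [-0.5, -0.4, -1.7]
grip_width: 0.021
t [-0.1 -0.7 -1.2] r [-0.05  0.11  0.26] dist 1 pos [0.6495 0.2115 0.2238] [-3.1407e+00  1.9000e-03  6.0400e-01] F [-0.5 -0.4 -1.7] w 0.021 t 12.6
t [  1.6  -3.5 150.6] r [0.02 0.09 0.07] dist 151 pos [0.6498 0.2084 0.2246] [3.1412e+00 1.6000e-03 6.0080e-01] F [-0.3 -1.  -2.1] w 0.0211 t 12.7
```

View pics/w10.png

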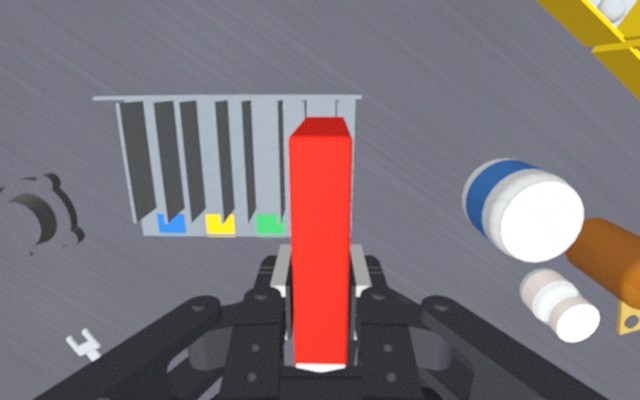

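View pics/s10.png

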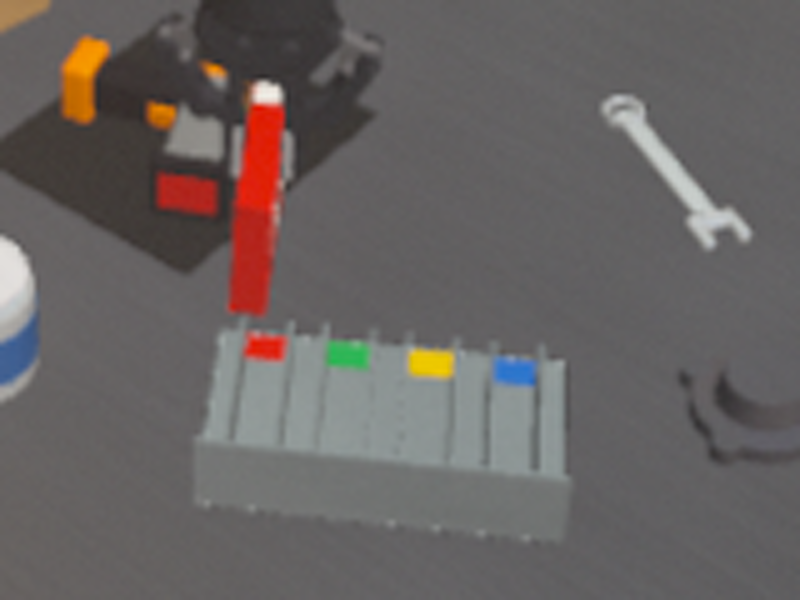

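```bash
python3 -m creep '[{"rx":0,"ry":0,"rz":0,"tx":1,"ty":-2,"tz":40,"hand":1},{"rx":0,"ry":0,"rz":0,"tx":1,"ty":-3,"tz":75,"hand":1},{"rx":0,"ry":0,"rz":0,"tx":1,"ty":-3,"tz":92,"hand":1},{"rx":0,"ry":0,"rz":0,"tx":1,"ty":-3,"tz":92,"hand":1},{"rx":0,"ry":0,"rz":0,"tx":1,"ty":-3,"tz":92,"hand":1},{"rx":0,"ry":0,"rz":0,"tx":1,"ty":-3,"tz":92,"hand":1}]'; for i in 1 2 3; do python3 to.py .649 .212 .074 .5995;  python3 - <<'E'
from h import *
p=viewer.grab_frame("wrist"); save(p,"w11")
E
done
```

```text
clock: 13.3
position: [0.6501, 0.2124, 0.135]
tool_rot: [3.141, -0.002, 0.601]
force: [0.9, 0.2, -1.7]
grip_width: 0.0211
t [-1.3 -0.3 61. ] r [ 0.04 -0.11  0.1 ] dist 61 pos [0.6501 0.2124 0.135 ] [ 3.1409e+00 -2.0000e-03  6.0120e-01] F [ 0.9  0.2 -1.7] w 0.0211 t 13.3
t [-1.3 -0.1 60.9] r [ 0.03 -0.11  0.11] dist 61 pos [0.65   0.2126 0.1349] [ 3.141e+00 -2.000e-03  6.014e-01] F [-0.7 -0.1 -2.3] w 0.021 t 13.35
t [-1.2  0.1 60.7] r [ 0.02 -0.1   0.12] dist 61 pos [0.6499 0.2127 0.1347] [ 3.1412e+00 -1.7000e-03  6.0170e-01] F [-0.6 -0.2 -1.7] w 0.0212 t 13.4
```

View pics/w11.png

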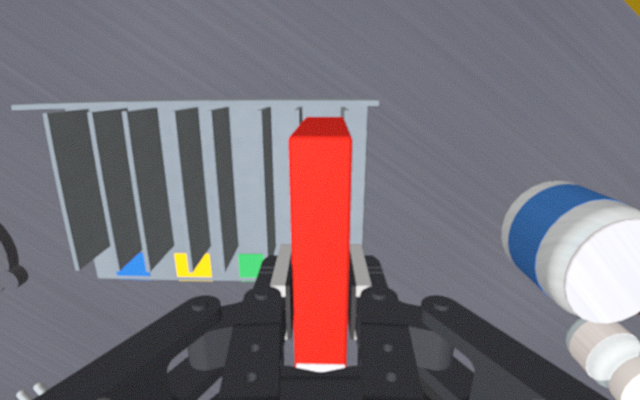

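```bash
python3 -m creep '[{"rx":0,"ry":0,"rz":0,"tx":-1,"ty":0,"tz":15,"hand":1},{"rx":0,"ry":0,"rz":0,"tx":-1,"ty":0,"tz":30,"hand":1},{"rx":0,"ry":0,"rz":0,"tx":-1,"ty":0,"tz":45,"hand":1},{"rx":0,"ry":0,"rz":0,"tx":-1,"ty":0,"tz":55,"hand":1},{"rx":0,"ry":0,"rz":0,"tx":-1,"ty":0,"tz":59,"hand":1},{"rx":0,"ry":0,"rz":0,"tx":-1,"ty":0,"tz":59,"hand":1},{"rx":0,"ry":0,"rz":0,"tx":-1,"ty":0,"tz":59,"hand":1}]'; python3 to.py .649 .212 .073 .5995
```

```text
clock: 14.15
position: [0.6488, 0.2124, 0.0746]
tool_rot: [3.141, -0.0, 0.602]
force: [0.6, 0.3, -1.6]
grip_width: 0.0208
t [-0.   0.5  1.6] r [ 0.01 -0.03  0.15] dist 2 pos [0.6488 0.2124 0.0746] [ 3.1414e+00 -5.0000e-04  6.0210e-01] F [ 0.6  0.3 -1.6] w 0.0208 t 14.15
```

Aligned, no side force. Release and rise.

```bash
python3 -m creep '[{"rx":0,"ry":0,"rz":0,"tx":0,"ty":0,"tz":1,"hand":1},{"rx":0,"ry":0,"rz":0,"tx":0,"ty":0,"tz":1,"hand":0.2},{"rx":0,"ry":0,"rz":0,"tx":0,"ty":0,"tz":1,"hand":0.2},{"rx":0,"ry":0,"rz":0,"tx":0,"ty":0,"tz":-10,"hand":0.2},{"rx":0,"ry":0,"rz":0,"tx":0,"ty":0,"tz":-50,"hand":0.2},{"rx":0,"ry":0,"rz":0,"tx":0,"ty":0,"tz":-100,"hand":0.2},{"rx":0,"ry":0,"rz":0,"tx":0,"ty":0,"tz":-150,"hand":0.2},{"rx":0,"ry":0,"rz":0,"tx":0,"ty":0,"tz":-150,"hand":0.2}]';  python3 - <<'E'
from h import *
p=viewer.grab_frame("wrist"); save(p,"w12")
E
python3 to.py .4726 -.2641 .20 -.1
```

```text
clock: 14.95
position: [0.6513, 0.2129, 0.2327]
tool_rot: [3.139, -0.011, 0.602]
force: [0.5, 0.3, -0.2]
grip_width: 0.0345
t [-416.4  292.5   26.8] r [-0.06 -0.38 40.21] dist 510 pos [0.65   0.2127 0.2291] [ 3.1402 -0.0065  0.6019] F [-0.8 -0.4 -1.5] w 0.0338 t 15.0
```

View pics/w12.png

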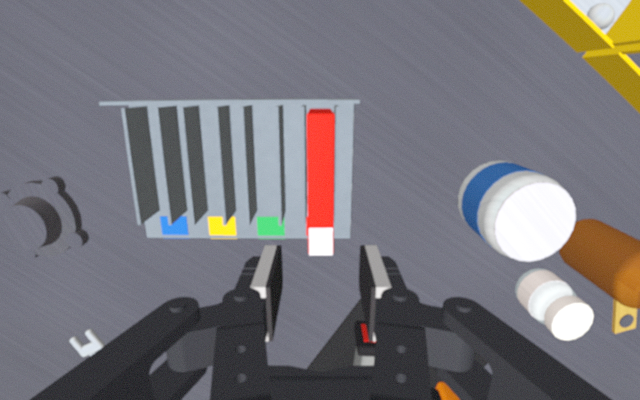

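```bash
python3 -m creep '[{"rx":0,"ry":0,"rz":3,"tx":-35,"ty":24,"tz":0,"hand":0.2},{"rx":0,"ry":0,"rz":7,"tx":-75,"ty":52,"tz":0,"hand":0.2},{"rx":0,"ry":0,"rz":11,"tx":-115,"ty":80,"tz":0,"hand":0.2},{"rx":0,"ry":0,"rz":15,"tx":-155,"ty":109,"tz":0,"hand":0.2},{"rx":0,"ry":0,"rz":19,"tx":-195,"ty":137,"tz":0,"hand":0.2},{"rx":0,"ry":0,"rz":23,"tx":-235,"ty":165,"tz":0,"hand":0.2},{"rx":0,"ry":0,"rz":27,"tx":-275,"ty":193,"tz":0,"hand":0.2},{"rx":0,"ry":0,"rz":31,"tx":-315,"ty":221,"tz":0,"hand":0.2}]'; python3 to.py .4726 -.2641 .20 -.1
```

```text
clock: 15.8
position: [0.5127, -0.1497, 0.2243]
tool_rot: [-3.141, 0.0, 0.058]
force: [0.5, -1.0, 0.7]
grip_width: 0.0339
t [-46.7 111.9  24.3] r [-0.02  0.02  9.07] dist 124 pos [ 0.5127 -0.1497  0.2243] [-3.1413e+00  3.0000e-04  5.8300e-02] F [ 0.5 -1.   0.7] w 0.0339 t 15.8
```

```bash
python3 -m creep '[{"rx":0,"ry":0,"rz":3,"tx":-16,"ty":40,"tz":0,"hand":0.2},{"rx":0,"ry":0,"rz":6,"tx":-32,"ty":80,"tz":10,"hand":0.2},{"rx":0,"ry":0,"rz":9,"tx":-46,"ty":108,"tz":20,"hand":0.2},{"rx":0,"ry":0,"rz":9,"tx":-46,"ty":112,"tz":24,"hand":0.2},{"rx":0,"ry":0,"rz":9,"tx":-46,"ty":112,"tz":24,"hand":0.2},{"rx":0,"ry":0,"rz":9,"tx":-46,"ty":112,"tz":24,"hand":0.2}]'
python3 - <<'E'
from h import *
p=viewer.grab_frame("wrist"); save(p,"w13")
E
python3 to.py .4726 -.2641 .065 -.1
```

```text
clock: 16.4
position: [0.4754, -0.2618, 0.2003]
tool_rot: [-3.141, 0.0, -0.094]
force: [0.9, -0.1, 0.2]
grip_width: 0.0342
t [ -2.7   2.8 135.5] r [-0.03 -0.01  0.34] dist 136 pos [ 0.4755 -0.2616  0.2005] [-3.1411e+00 -1.0000e-04 -9.4000e-02] F [0.9 0.6 0.3] w 0.0341 t 16.45
```

View pics/w13.png

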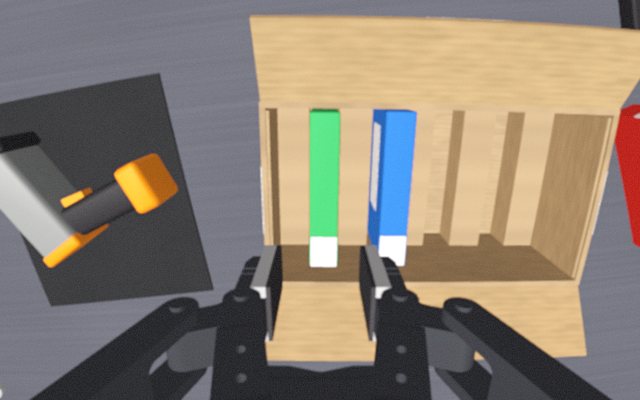

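```bash
python3 -m creep '[{"rx":0,"ry":0,"rz":0,"tx":-2,"ty":2.5,"tz":40,"hand":0.2},{"rx":0,"ry":0,"rz":0,"tx":-2,"ty":2.5,"tz":80,"hand":0.2},{"rx":0,"ry":0,"rz":0,"tx":-2,"ty":2.5,"tz":110,"hand":0.2},{"rx":0,"ry":0,"rz":0,"tx":-2,"ty":2.5,"tz":135,"hand":0.2},{"rx":0,"ry":0,"rz":0,"tx":-2,"ty":2.5,"tz":135,"hand":0.2},{"rx":0,"ry":0,"rz":0,"tx":-2,"ty":2.5,"tz":135,"hand":1},{"rx":0,"ry":0,"rz":0,"tx":-2,"ty":2.5,"tz":135,"hand":1},{"rx":0,"ry":0,"rz":0,"tx":-2,"ty":2.5,"tz":135,"hand":1}]' 50; python3 to.py .4726 -.2641 .065 -.1
```

```text
clock: 17.25
position: [0.4734, -0.2651, 0.0666]
tool_rot: [3.141, -0.002, -0.096]
force: [-0.4, 0.2, -2.6]
grip_width: 0.0213
t [-0.9 -0.9  1.6] r [ 0.02 -0.1   0.25] dist 2 pos [ 0.4734 -0.2651  0.0666] [ 3.1412e+00 -1.8000e-03 -9.5600e-02] F [-0.4  0.2 -2.6] w 0.0213 t 17.25
```

```bash
python3 -m creep '[{"rx":0,"ry":0,"rz":0,"tx":0,"ty":0,"tz":-15,"hand":1},{"rx":0,"ry":0,"rz":0,"tx":0,"ty":0,"tz":-50,"hand":1},{"rx":0,"ry":0,"rz":0,"tx":0,"ty":0,"tz":-95,"hand":1},{"rx":0,"ry":0,"rz":0,"tx":0,"ty":0,"tz":-140,"hand":1},{"rx":0,"ry":0,"rz":0,"tx":0,"ty":0,"tz":-160,"hand":1},{"rx":0,"ry":0,"rz":0,"tx":0,"ty":0,"tz":-160,"hand":1}]'; python3 to.py .619 .257 .225 .5995
```

```text
clock: 17.85
position: [0.4739, -0.2656, 0.2289]
tool_rot: [3.141, -0.006, -0.096]
force: [-0.2, -0.5, -3.6]
grip_width: 0.0208
t [  94.3 -534.1    3.9] r [  0.17  -0.29 -39.85] dist 542 pos [ 0.4739 -0.2656  0.2289] [ 3.1406 -0.0057 -0.096 ] F [-0.2 -0.5 -3.6] w 0.0208 t 17.85
```

```bash
python3 -m creep '[{"rx":0,"ry":0,"rz":-1,"tx":4,"ty":-25,"tz":0,"hand":1},{"rx":0,"ry":0,"rz":-4,"tx":12,"ty":-70,"tz":0,"hand":1},{"rx":0,"ry":0,"rz":-8,"tx":20,"ty":-115,"tz":0,"hand":1},{"rx":0,"ry":0,"rz":-12,"tx":28,"ty":-160,"tz":0,"hand":1},{"rx":0,"ry":0,"rz":-16,"tx":36,"ty":-205,"tz":0,"hand":1},{"rx":0,"ry":0,"rz":-20,"tx":44,"ty":-250,"tz":0,"hand":1},{"rx":0,"ry":0,"rz":-24,"tx":52,"ty":-295,"tz":0,"hand":1},{"rx":0,"ry":0,"rz":-27,"tx":60,"ty":-340,"tz":0,"hand":1}]'; python3 to.py .619 .257 .225 .5995
```

```text
clock: 18.65
position: [0.5648, 0.0696, 0.2247]
tool_rot: [-3.141, 0.001, 0.378]
force: [1.0, -0.4, -3.2]
grip_width: 0.021
t [ 119.6 -154.2   -0.3] r [ -0.03   0.04 -12.68] dist 195 pos [0.5648 0.0696 0.2247] [-3.1412e+00  7.0000e-04  3.7820e-01] F [ 1.  -0.4 -3.2] w 0.021 t 18.65
```

```bash
python3 -m creep '[{"rx":0,"ry":0,"rz":-3,"tx":30,"ty":-38,"tz":0,"hand":1},{"rx":0,"ry":0,"rz":-7,"tx":60,"ty":-77,"tz":0,"hand":1},{"rx":0,"ry":0,"rz":-11,"tx":90,"ty":-116,"tz":0,"hand":1},{"rx":0,"ry":0,"rz":-12.7,"tx":110,"ty":-142,"tz":0,"hand":1},{"rx":0,"ry":0,"rz":-12.7,"tx":120,"ty":-154,"tz":0,"hand":1},{"rx":0,"ry":0,"rz":-12.7,"tx":120,"ty":-154,"tz":0,"hand":1},{"rx":0,"ry":0,"rz":-12.7,"tx":120,"ty":-154,"tz":0,"hand":1}]'; python3 -m creep '[{"rx":0,"ry":0,"rz":0,"tx":0,"ty":0,"tz":40,"hand":1},{"rx":0,"ry":0,"rz":0,"tx":0,"ty":0,"tz":75,"hand":1},{"rx":0,"ry":0,"rz":0,"tx":0,"ty":0,"tz":90,"hand":1},{"rx":0,"ry":0,"rz":0,"tx":0,"ty":0,"tz":90,"hand":1},{"rx":0,"ry":0,"rz":0,"tx":0,"ty":0,"tz":90,"hand":1},{"rx":0,"ry":0,"rz":0,"tx":0,"ty":0,"tz":90,"hand":1}]';python3 - <<'E'
from h import *
p=viewer.grab_frame("wrist"); save(p,"w14")
E
python3 to.py .619 .257 .074 .5995
```

```text
clock: 19.35
position: [0.6198, 0.2543, 0.2243]
tool_rot: [3.142, 0.002, 0.597]
force: [0.1, -1.0, -2.6]
grip_width: 0.0209
clock: 19.95
position: [0.6212, 0.2549, 0.1372]
tool_rot: [3.141, -0.002, 0.597]
force: [-0.2, -0.6, -1.2]
grip_width: 0.0208
t [-0.8 -2.8 63. ] r [ 0.02 -0.14 -0.16] dist 63 pos [0.6211 0.255  0.1371] [ 3.1413e+00 -2.4000e-03  5.9670e-01] F [ 0.3  0.2 -1.7] w 0.0211 t 20.0
```

View pics/w14.png

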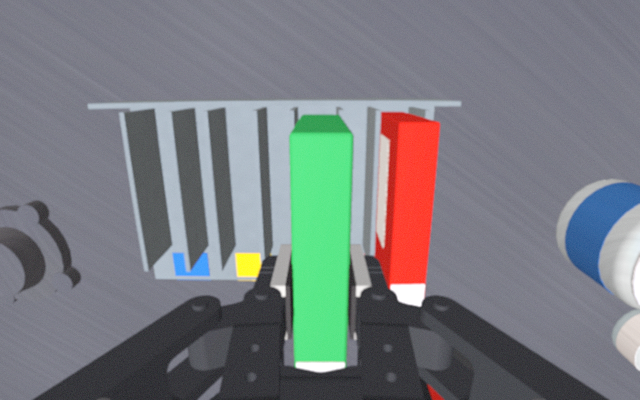

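```bash
python3 -m creep '[{"rx":0,"ry":0,"rz":0,"tx":-1,"ty":-2.5,"tz":5,"hand":1},{"rx":0,"ry":0,"rz":0,"tx":-1,"ty":-2.5,"tz":20,"hand":1},{"rx":0,"ry":0,"rz":0,"tx":-1,"ty":-2.5,"tz":35,"hand":1},{"rx":0,"ry":0,"rz":0,"tx":-1,"ty":-2.5,"tz":48,"hand":1},{"rx":0,"ry":0,"rz":0,"tx":-1,"ty":-2.5,"tz":58,"hand":1},{"rx":0,"ry":0,"rz":0,"tx":-1,"ty":-2.5,"tz":61.5,"hand":1},{"rx":0,"ry":0,"rz":0,"tx":-1,"ty":-2.5,"tz":61.5,"hand":1},{"rx":0,"ry":0,"rz":0,"tx":-1,"ty":-2.5,"tz":61.5,"hand":1}]'; python3 to.py .619 .257 .074 .5995
```

```text
clock: 20.8
position: [0.6183, 0.2564, 0.074]
tool_rot: [3.142, -0.0, 0.597]
force: [-0.0, -0.5, -2.2]
grip_width: 0.021
t [ 0.9 -0.1 -0. ] r [ 0.   -0.02 -0.16] dist 1 pos [0.6183 0.2564 0.074 ] [ 3.1415e+00 -4.0000e-04  5.9680e-01] F [-0.  -0.5 -2.2] w 0.021 t 20.8
```

```bash
python3 -m creep '[{"rx":0,"ry":0,"rz":0,"tx":0,"ty":0,"tz":1,"hand":1},{"rx":0,"ry":0,"rz":0,"tx":0,"ty":0,"tz":1,"hand":0.2},{"rx":0,"ry":0,"rz":0,"tx":0,"ty":0,"tz":1,"hand":0.2},{"rx":0,"ry":0,"rz":0,"tx":0,"ty":0,"tz":-10,"hand":0.2},{"rx":0,"ry":0,"rz":0,"tx":0,"ty":0,"tz":-50,"hand":0.2},{"rx":0,"ry":0,"rz":0,"tx":0,"ty":0,"tz":-100,"hand":0.2},{"rx":0,"ry":0,"rz":0,"tx":0,"ty":0,"tz":-150,"hand":0.2},{"rx":0,"ry":0,"rz":0,"tx":0,"ty":0,"tz":-150,"hand":0.2}]';  python3 - <<'E'
from h import *
p=viewer.grab_frame("wrist"); save(p,"w15")
E
python3 to.py .4686 -.3176 .20 -.1
```

```text
clock: 21.6
position: [0.6208, 0.2571, 0.232]
tool_rot: [3.14, -0.011, 0.596]
force: [0.3, -0.6, -0.7]
grip_width: 0.0341
t [-447.8  390.4   25.8] r [-0.09 -0.38 39.91] dist 595 pos [0.6195 0.2568 0.2285] [ 3.1408 -0.0066  0.5966] F [ 0.1  0.  -0.9] w 0.034 t 21.65
```

View pics/w15.png

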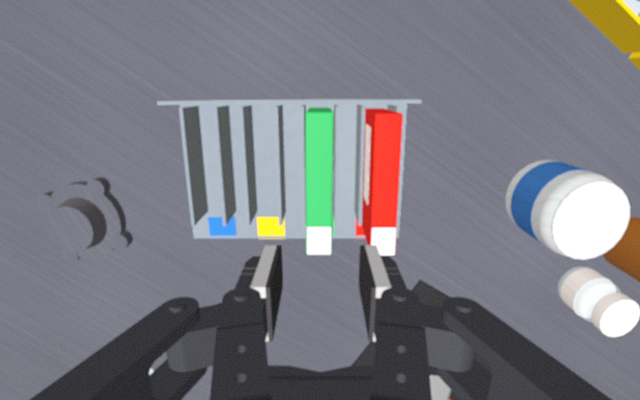

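Green is in its slot beside red. Now blue.

```bash
python3 -m creep '[{"rx":0,"ry":0,"rz":2,"tx":-28,"ty":24,"tz":0,"hand":0.2},{"rx":0,"ry":0,"rz":5,"tx":-63,"ty":55,"tz":0,"hand":0.2},{"rx":0,"ry":0,"rz":8,"tx":-98,"ty":86,"tz":0,"hand":0.2},{"rx":0,"ry":0,"rz":11,"tx":-133,"ty":116,"tz":0,"hand":0.2},{"rx":0,"ry":0,"rz":14,"tx":-168,"ty":146,"tz":0,"hand":0.2},{"rx":0,"ry":0,"rz":18,"tx":-203,"ty":177,"tz":0,"hand":0.2},{"rx":0,"ry":0,"rz":22,"tx":-238,"ty":207,"tz":0,"hand":0.2},{"rx":0,"ry":0,"rz":26,"tx":-273,"ty":238,"tz":0,"hand":0.2}]'; python3 to.py .4686 -.3176 .20 -.1
```

```text
clock: 22.45
position: [0.5249, -0.0955, 0.2238]
tool_rot: [-3.141, 0.0, 0.14]
force: [1.9, -0.3, -0.2]
grip_width: 0.0342
t [-86.8 212.1  23.8] r [-1.000e-02  2.000e-02  1.377e+01] dist 230 pos [ 0.5249 -0.0955  0.2238] [-3.1413e+00  3.0000e-04  1.4040e-01] F [ 1.9 -0.3 -0.2] w 0.0342 t 22.45
```

```bash
python3 -m creep '[{"rx":0,"ry":0,"rz":3,"tx":-17,"ty":42,"tz":0,"hand":0.2},{"rx":0,"ry":0,"rz":6,"tx":-34,"ty":85,"tz":5,"hand":0.2},{"rx":0,"ry":0,"rz":9,"tx":-52,"ty":127,"tz":10,"hand":0.2},{"rx":0,"ry":0,"rz":12,"tx":-69,"ty":170,"tz":16,"hand":0.2},{"rx":0,"ry":0,"rz":13.8,"tx":-83,"ty":203,"tz":22,"hand":0.2},{"rx":0,"ry":0,"rz":13.8,"tx":-87,"ty":212,"tz":24,"hand":0.2},{"rx":0,"ry":0,"rz":13.8,"tx":-87,"ty":212,"tz":24,"hand":0.2},{"rx":0,"ry":0,"rz":13.8,"tx":-87,"ty":212,"tz":24,"hand":0.2}]'
python3 - <<'E'
from h import *
p=viewer.grab_frame("wrist"); save(p,"w16")
E
python3 to.py .4686 -.3176 .065 -.1
```

```text
clock: 23.25
position: [0.4705, -0.315, 0.1997]
tool_rot: [-3.141, 0.0, -0.097]
force: [0.3, -0.1, -0.9]
grip_width: 0.0344
t [ -1.9   3.2 134.8] r [-0.04 -0.    0.24] dist 135 pos [ 0.4708 -0.3147  0.1998] [-3.1408 -0.     -0.0958] F [ 0.5 -0.9 -0.2] w 0.0341 t 23.3
```

View pics/w16.png

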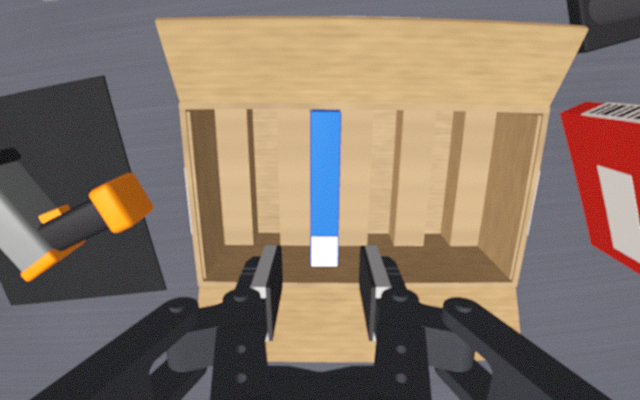

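```bash
python3 -m creep '[{"rx":0,"ry":0,"rz":0,"tx":-2,"ty":2.5,"tz":40,"hand":0.2},{"rx":0,"ry":0,"rz":0,"tx":-2,"ty":2.5,"tz":80,"hand":0.2},{"rx":0,"ry":0,"rz":0,"tx":-2,"ty":2.5,"tz":110,"hand":0.2},{"rx":0,"ry":0,"rz":0,"tx":-2,"ty":2.5,"tz":134.5,"hand":0.2},{"rx":0,"ry":0,"rz":0,"tx":-2,"ty":2.5,"tz":134.5,"hand":0.2},{"rx":0,"ry":0,"rz":0,"tx":-2,"ty":2.5,"tz":134.5,"hand":1},{"rx":0,"ry":0,"rz":0,"tx":-2,"ty":2.5,"tz":134.5,"hand":1},{"rx":0,"ry":0,"rz":0,"tx":-2,"ty":2.5,"tz":134.5,"hand":1}]' 50 && python3 to.py .4686 -.3176 .065 -.1;  python3 -m creep '[{"rx":0,"ry":0,"rz":0,"tx":0,"ty":0,"tz":-15,"hand":1},{"rx":0,"ry":0,"rz":0,"tx":0,"ty":0,"tz":-50,"hand":1},{"rx":0,"ry":0,"rz":0,"tx":0,"ty":0,"tz":-95,"hand":1},{"rx":0,"ry":0,"rz":0,"tx":0,"ty":0,"tz":-140,"hand":1},{"rx":0,"ry":0,"rz":0,"tx":0,"ty":0,"tz":-160,"hand":1},{"rx":0,"ry":0,"rz":0,"tx":0,"ty":0,"tz":-160,"hand":1}]'; python3 to.py .558 .346 .225 .5995
```

```text
clock: 24.1
position: [0.4686, -0.3184, 0.0666]
tool_rot: [3.141, -0.002, -0.097]
force: [0.6, 0.3, -2.8]
grip_width: 0.0209
t [-0.1 -0.8  1.6] r [ 0.03 -0.09  0.16] dist 2 pos [ 0.4686 -0.3184  0.0666] [ 3.1411e+00 -1.6000e-03 -9.7200e-02] F [ 0.6  0.3 -2.8] w 0.0209 t 24.1
clock: 24.7
position: [0.4689, -0.3193, 0.2296]
tool_rot: [3.14, -0.006, -0.098]
force: [-0.6, -0.4, -3.8]
grip_width: 0.0214
t [  23.5 -670.8    3.6] r [  0.21  -0.28 -39.97] dist 671 pos [ 0.4689 -0.3193  0.2296] [ 3.1398 -0.0058 -0.0981] F [-0.6 -0.4 -3.8] w 0.0214 t 24.7
```

```bash
python3 -m creep '[{"rx":0,"ry":0,"rz":-1,"tx":1,"ty":-25,"tz":0,"hand":1},{"rx":0,"ry":0,"rz":-4,"tx":3,"ty":-70,"tz":0,"hand":1},{"rx":0,"ry":0,"rz":-7,"tx":5,"ty":-115,"tz":0,"hand":1},{"rx":0,"ry":0,"rz":-10,"tx":7,"ty":-160,"tz":0,"hand":1},{"rx":0,"ry":0,"rz":-13,"tx":9,"ty":-205,"tz":0,"hand":1},{"rx":0,"ry":0,"rz":-16,"tx":11,"ty":-250,"tz":0,"hand":1},{"rx":0,"ry":0,"rz":-19,"tx":13,"ty":-295,"tz":0,"hand":1},{"rx":0,"ry":0,"rz":-22,"tx":15,"ty":-340,"tz":0,"hand":1}]'; python3 to.py .558 .346 .225 .5995
```

```text
clock: 25.5
position: [0.5155, 0.0202, 0.2253]
tool_rot: [-3.141, 0.0, 0.288]
force: [0.9, -1.1, -2.0]
grip_width: 0.0209
t [ 1.334e+02 -3.003e+02  2.000e-01] r [-1.000e-02  2.000e-02 -1.784e+01] dist 329 pos [0.5155 0.0202 0.2253] [-3.1415e+00  4.0000e-04  2.8820e-01] F [ 0.9 -1.1 -2. ] w 0.0209 t 25.5
```

```bash
python3 -m creep '[{"rx":0,"ry":0,"rz":-3,"tx":20,"ty":-43,"tz":0,"hand":1},{"rx":0,"ry":0,"rz":-6,"tx":40,"ty":-88,"tz":0,"hand":1},{"rx":0,"ry":0,"rz":-9,"tx":60,"ty":-133,"tz":0,"hand":1},{"rx":0,"ry":0,"rz":-12,"tx":80,"ty":-178,"tz":0,"hand":1},{"rx":0,"ry":0,"rz":-15,"tx":100,"ty":-223,"tz":0,"hand":1},{"rx":0,"ry":0,"rz":-17.8,"tx":120,"ty":-268,"tz":0,"hand":1},{"rx":0,"ry":0,"rz":-17.8,"tx":133,"ty":-298,"tz":0,"hand":1},{"rx":0,"ry":0,"rz":-17.8,"tx":133,"ty":-300,"tz":0,"hand":1}]'; python3 -m creep '[{"rx":0,"ry":0,"rz":0,"tx":0,"ty":0,"tz":40,"hand":1},{"rx":0,"ry":0,"rz":0,"tx":0,"ty":0,"tz":75,"hand":1},{"rx":0,"ry":0,"rz":0,"tx":0,"ty":0,"tz":90,"hand":1},{"rx":0,"ry":0,"rz":0,"tx":0,"ty":0,"tz":90,"hand":1},{"rx":0,"ry":0,"rz":0,"tx":0,"ty":0,"tz":90,"hand":1},{"rx":0,"ry":0,"rz":0,"tx":0,"ty":0,"tz":90,"hand":1}]';python3 - <<'E'
from h import *
p=viewer.grab_frame("wrist"); save(p,"w17")
E
python3 to.py .558 .346 .074 .5995
```

```text
clock: 26.3
position: [0.5573, 0.3487, 0.2241]
tool_rot: [-3.14, 0.001, 0.602]
force: [-0.4, -0.6, -3.8]
grip_width: 0.0211
clock: 26.9
position: [0.5597, 0.3441, 0.1371]
tool_rot: [3.142, -0.002, 0.597]
force: [-0.5, 0.0, -3.3]
grip_width: 0.0207
t [-0.5 -2.5 63. ] r [-0.   -0.14 -0.16] dist 63 pos [0.5597 0.3441 0.137 ] [-3.1416e+00 -2.4000e-03  5.9670e-01] F [ 1.1  0.7 -2.4] w 0.0212 t 26.95
```

View pics/w17.png

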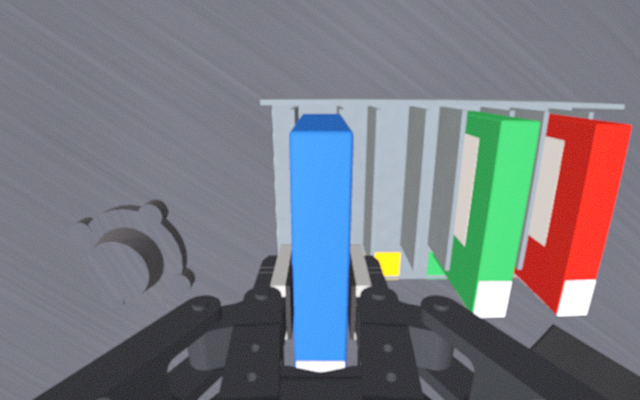

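```bash
python3 -m creep '[{"rx":0,"ry":0,"rz":0,"tx":0,"ty":-2.5,"tz":5,"hand":1},{"rx":0,"ry":0,"rz":0,"tx":0,"ty":-2.5,"tz":20,"hand":1},{"rx":0,"ry":0,"rz":0,"tx":0,"ty":-2.5,"tz":35,"hand":1},{"rx":0,"ry":0,"rz":0,"tx":0,"ty":-2.5,"tz":48,"hand":1},{"rx":0,"ry":0,"rz":0,"tx":0,"ty":-2.5,"tz":58,"hand":1},{"rx":0,"ry":0,"rz":0,"tx":0,"ty":-2.5,"tz":61.5,"hand":1},{"rx":0,"ry":0,"rz":0,"tx":0,"ty":-2.5,"tz":61.5,"hand":1},{"rx":0,"ry":0,"rz":0,"tx":0,"ty":-2.5,"tz":61.5,"hand":1}]'; python3 to.py .558 .346 .074 .5995
```

```text
clock: 27.75
position: [0.5578, 0.3459, 0.0741]
tool_rot: [3.142, -0.001, 0.597]
force: [0.5, 0.2, -2.1]
grip_width: 0.0208
t [0.2 0.1 0.1] r [ 0.   -0.03 -0.16] dist 0 pos [0.5578 0.3459 0.0741] [ 3.1416e+00 -5.0000e-04  5.9680e-01] F [ 0.5  0.2 -2.1] w 0.0208 t 27.75
```

```bash
python3 -m creep '[{"rx":0,"ry":0,"rz":0,"tx":0,"ty":0,"tz":1,"hand":1},{"rx":0,"ry":0,"rz":0,"tx":0,"ty":0,"tz":1,"hand":0.2},{"rx":0,"ry":0,"rz":0,"tx":0,"ty":0,"tz":1,"hand":0.2},{"rx":0,"ry":0,"rz":0,"tx":0,"ty":0,"tz":-10,"hand":0.2},{"rx":0,"ry":0,"rz":0,"tx":0,"ty":0,"tz":-50,"hand":0.2},{"rx":0,"ry":0,"rz":0,"tx":0,"ty":0,"tz":-100,"hand":0.2},{"rx":0,"ry":0,"rz":0,"tx":0,"ty":40,"tz":-145,"hand":0.2},{"rx":0,"ry":0,"rz":0,"tx":0,"ty":80,"tz":-180,"hand":0.2}]'; python3 -m creep '[{"rx":0,"ry":0,"rz":0,"tx":0,"ty":0,"tz":-20,"hand":-0.2},{"rx":0,"ry":0,"rz":0,"tx":0,"ty":0,"tz":-20,"hand":-0.2},{"rx":0,"ry":0,"rz":0,"tx":0,"ty":0,"tz":-20,"hand":-0.2},{"rx":0,"ry":0,"rz":0,"tx":0,"ty":0,"tz":-20,"hand":-0.2}]';  python3 - <<'E'
from h import *
import pickle
s=bot.observe();p=viewer.grab_frame("wrist"); save(p,"w18"); save(p,"w18c",(180,90,440,270),3); pickle.dump((s,p),open("w18.pkl","wb"))
E
python3 to.py .4686 -.3176 .20 -.1
```

```text
clock: 28.55
position: [0.597, 0.2883, 0.2484]
tool_rot: [-3.141, -0.002, 0.599]
force: [-0.5, -0.3, 0.1]
grip_width: 0.0341
clock: 28.95
position: [0.5963, 0.2882, 0.2643]
tool_rot: [-3.141, 0.001, 0.598]
force: [0.1, -0.2, 0.0]
grip_width: 0.0513
t [-446.4  428.9   64.6] r [1.000e-02 8.000e-02 3.998e+01] dist 622 pos [0.5963 0.2882 0.2641] [-3.1413e+00  1.3000e-03  5.9770e-01] F [-0.5  0.3 -0.1] w 0.0512 t 29.0
```

View pics/w18c.png

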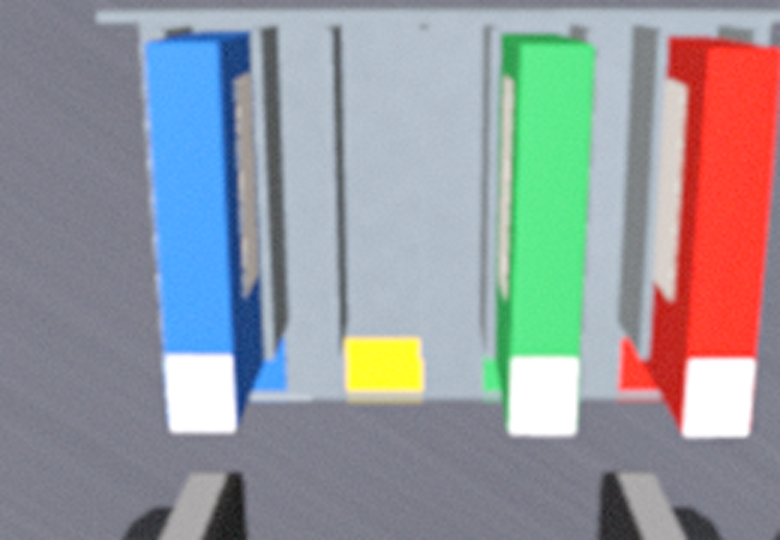

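View pics/w18.png

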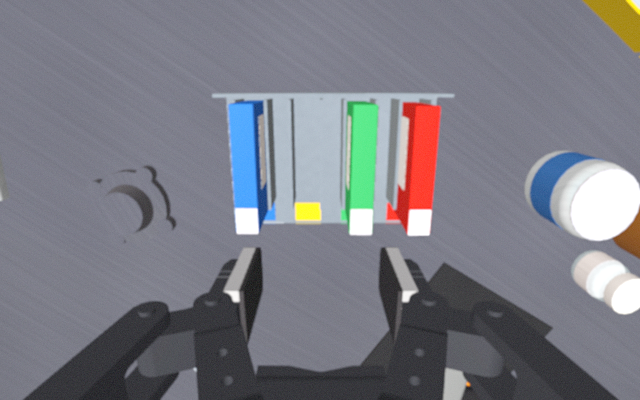

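Three kits racked. Measure label ends (kit tops at z 0.095) in the rack frame.

Run:
```python
from fit import *
import pickle
s,p=pickle.load(open("w18.pkl","rb"))
U=lambda L:np.array(L)/3+np.array([180,90])
rk=fit([(p,U([(98,16),(846,18)]),[(.073,.115,.06),(.073,-.115,.06)],s)],[.5986,.2756,.5995])
rk=np.array([.5986,.2756,.5995]);c,n=np.cos(rk[2]),np.sin(rk[2])
for k,uv in dict(blue=[(148,42),(220,38),(236,432),(169,432)],green=[(500,36),(591,42),(576,435),(509,435)],red=[(709,50),(778,48),(750,436),(684,436)]).items():
    q=onz(p,U(uv),.095,s)[:,:2]-rk[:2]; l=np.c_[c*q[:,0]+n*q[:,1],-n*q[:,0]+c*q[:,1]]
    print(k,(l*1000).round(1).tolist(),"label end",(l[2:].mean(0)*1000).round(1),"yaw",np.arctan2(*(l[0]+l[1]-l[2]-l[3])[::-1]))
# joint outline scanner now
q=viewer.grab_frame("side"); save(q,"d18",(220,150,380,280),4)
```

```text
[0.60085999 0.27317078 0.59745836] 34.231842670748556 res [[3.4, -0.1], [-4.1, -0.1]]
blue [[67.1, 90.6], [68.0, 69.9], [-53.4, 71.5], [-53.4, 92.9]] label end [-53.4  82.2] yaw -0.016146563480692558
green [[68.3, -9.8], [66.7, -35.8], [-54.5, -36.4], [-54.4, -15.1]] label end [-54.4 -25.7] yaw 0.02411823036122388
red [[64.6, -69.8], [65.4, -89.7], [-55.1, -92.2], [-55.0, -70.9]] label end [-55.  -81.5] yaw 0.014639666103503046
```

View pics/d18.png

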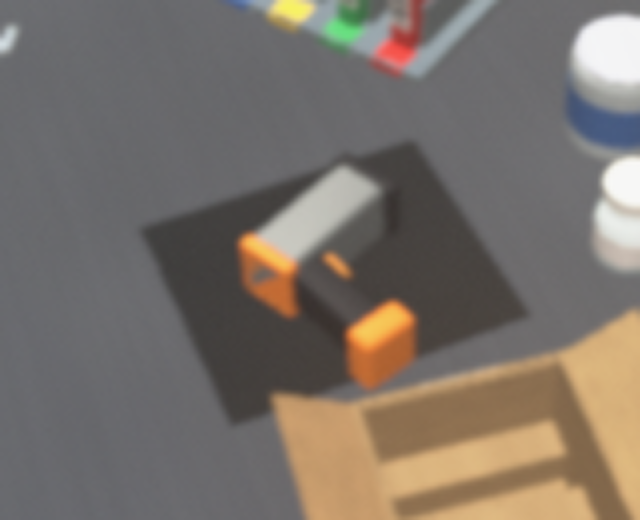

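```bash
python3 to.py .51 .035 .26 .5
```

```text
t [-213.8  160.6    4.3] r [-0.01  0.08  5.59] dist 267 pos [0.5964 0.2881 0.2641] [-3.1414e+00  1.3000e-03  5.9760e-01] F [-0.3  0.3 -0.5] w 0.0513 t 29.05
```

```bash
python3 -m creep '[{"rx":0,"ry":0,"rz":1,"tx":-35,"ty":26,"tz":0,"hand":-0.4},{"rx":0,"ry":0,"rz":2,"tx":-72,"ty":54,"tz":0,"hand":-0.4},{"rx":0,"ry":0,"rz":3,"tx":-110,"ty":82,"tz":0,"hand":-0.4},{"rx":0,"ry":0,"rz":4,"tx":-148,"ty":111,"tz":0,"hand":-0.4},{"rx":0,"ry":0,"rz":5.6,"tx":-185,"ty":139,"tz":2,"hand":-0.4},{"rx":0,"ry":0,"rz":5.6,"tx":-214,"ty":161,"tz":4,"hand":-0.4},{"rx":0,"ry":0,"rz":5.6,"tx":-214,"ty":161,"tz":4,"hand":-0.4},{"rx":0,"ry":0,"rz":5.6,"tx":-214,"ty":161,"tz":4,"hand":-0.4}]'
python3 - <<'E'
from h import *
import pickle
for i in range(3): s=bot.observe();p=viewer.grab_frame("wrist")
save(p,"w19"); pickle.dump((s,p),open("w19.pkl","wb")); print(s["position"],s["tool_rot"])
E
```

```text
clock: 29.85
position: [0.5103, 0.0342, 0.2608]
tool_rot: [-3.141, 0.0, 0.498]
force: [0.7, -0.3, -0.3]
grip_width: 0.06
[0.51063233 0.03543871 0.26062718] [-3.14131348e+00  1.68883131e-04  5.00508511e-01]
```

View pics/w19.png

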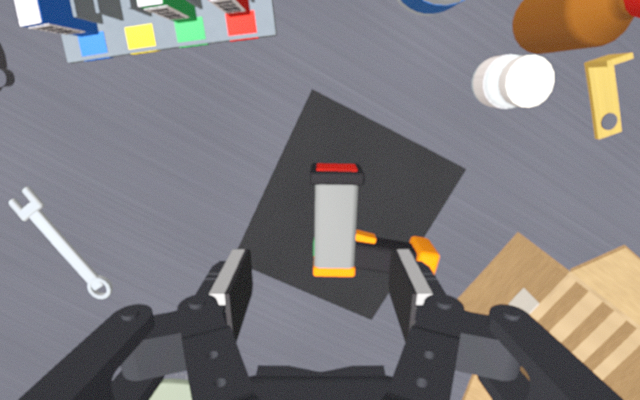

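Run:
```python
from h import *
import pickle
s,p=pickle.load(open("w19.pkl","rb")); save(p,"w19c",(230,80,470,320),3.3)
```

```text
(no output)
```

View pics/w19c.png

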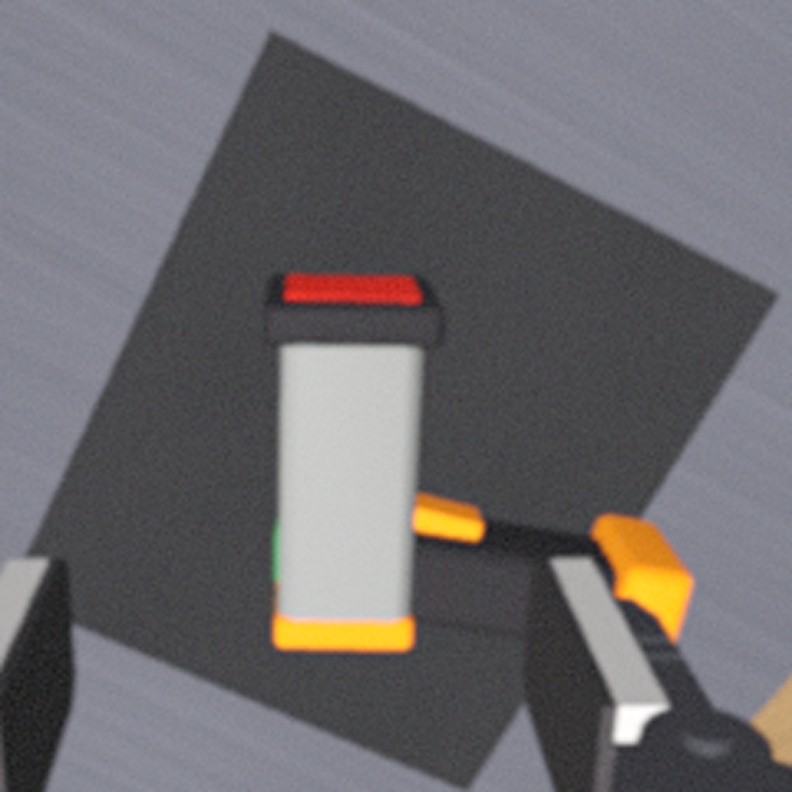

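Run:
```python
from h import *
import pickle
s,p=pickle.load(open("w19.pkl","rb"))
U=lambda L:np.array(L)/3.3+np.array([230,80])
q=onz(p,U([(267,308),(442,308),(280,345),(423,345),(414,648),(273,648)]),.053,s)[:,:2]
print(q.round(4), [np.linalg.norm(q[i]-q[i+1]).round(4) for i in (0,2,4)])
f=(q[0]+q[1])/2; r=(q[4]+q[5])/2; d=f-r; print("center",(f+r)/2,"len",np.linalg.norm(d),"yaw",np.arctan2(d[1],d[0]))
m=onz(p,U([(270,32),(777,295),(467,788)]),.003,s)[:,:2]; print("mat",m, np.linalg.norm(m[0]-m[1]),np.linalg.norm(m[1]-m[2]),"c",(m[0]+m[2])/2,"yaw",np.arctan2(*(m[1]-m[2])[::-1]))
print("butt",onz(p,U([(660,560)]),.05,s))
```

```text
[[ 0.498   0.0406]
 [ 0.5238 -0.0064]
 [ 0.4896  0.0315]
 [ 0.5108 -0.0073]
 [ 0.4183 -0.0585]
 [ 0.3955 -0.0168]] [np.float64(0.0536), np.float64(0.0442), np.float64(0.0475)]
center [ 0.45887617 -0.01026462] len 0.11753961374218791 yaw 0.48410918410136305
mat [[ 0.56931268  0.07936009]
 [ 0.57756246 -0.1192417 ]
 [ 0.35052409 -0.12870792]] 0.1987730627543516 0.22723563134826086 c [ 0.45991839 -0.02467391] yaw 0.041670249562040095
butt [[ 0.48446254 -0.11506485  0.05      ]]
```

```bash
python3 to.py .4677 -.0055 .12 .485
```

```text
t [-57.3  15.4 140.6] r [-0.02  0.02  0.91] dist 153 pos [0.5106 0.0355 0.2606] [-3.1413e+00  3.0000e-04  5.0080e-01] F [ 0.3  0.8 -0.4] w 0.0599 t 30.0
```

```bash
python3 -m creep '[{"rx":0,"ry":0,"rz":1,"tx":-15,"ty":4,"tz":30,"hand":-0.65},{"rx":0,"ry":0,"rz":1,"tx":-30,"ty":8,"tz":70,"hand":-0.65},{"rx":0,"ry":0,"rz":1,"tx":-45,"ty":12,"tz":110,"hand":-0.65},{"rx":0,"ry":0,"rz":1,"tx":-57,"ty":15.5,"tz":140,"hand":-0.65},{"rx":0,"ry":0,"rz":1,"tx":-57,"ty":15.5,"tz":140,"hand":-0.65},{"rx":0,"ry":0,"rz":1,"tx":-57,"ty":15.5,"tz":140,"hand":-0.65},{"rx":0,"ry":0,"rz":1,"tx":-57,"ty":15.5,"tz":140,"hand":-0.65}]'
python3 - <<'E'
from h import *
import pickle
s=bot.observe();p=viewer.grab_frame("wrist")
save(p,"w20"); pickle.dump((s,p),open("w20.pkl","wb"))
E
python3 to.py .4677 -.0055 .014 .485
```

```text
clock: 30.7
position: [0.4691, -0.0057, 0.122]
tool_rot: [3.141, -0.002, 0.483]
force: [-0.1, -0.4, -0.6]
grip_width: 0.0703
t [ -1.4  -0.9 108.1] r [ 0.04 -0.13 -0.13] dist 108 pos [ 0.4691 -0.0057  0.1221] [ 3.1409e+00 -2.3000e-03  4.8260e-01] F [-0.1 -0.   0.8] w 0.0703 t 30.75
```

View pics/w20.png

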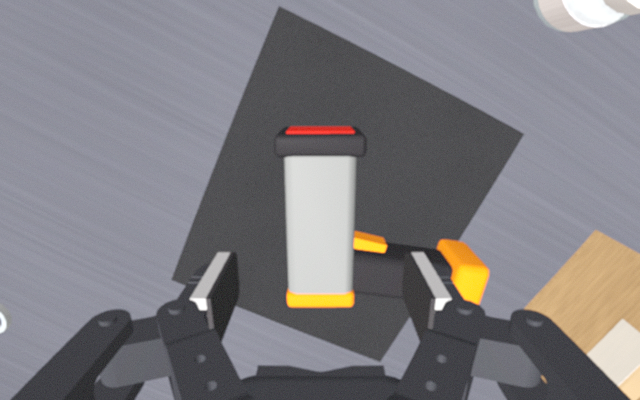

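```bash
python3 -m creep '[{"rx":0,"ry":0,"rz":0,"tx":-1,"ty":-0.5,"tz":35,"hand":-0.65},{"rx":0,"ry":0,"rz":0,"tx":-1,"ty":-0.5,"tz":70,"hand":-0.65},{"rx":0,"ry":0,"rz":0,"tx":-1,"ty":-0.5,"tz":95,"hand":-0.65},{"rx":0,"ry":0,"rz":0,"tx":-1,"ty":-0.5,"tz":107,"hand":-0.65},{"rx":0,"ry":0,"rz":0,"tx":-1,"ty":-0.5,"tz":107,"hand":-0.65},{"rx":0,"ry":0,"rz":0,"tx":-1,"ty":-0.5,"tz":107,"hand":1},{"rx":0,"ry":0,"rz":0,"tx":-1,"ty":-0.5,"tz":107,"hand":1},{"rx":0,"ry":0,"rz":0,"tx":-1,"ty":-0.5,"tz":107,"hand":1}]' 70; python3 to.py .4677 -.0055 .014 .485
```

```text
clock: 31.55
position: [0.4676, -0.0064, 0.0153]
tool_rot: [3.141, -0.002, 0.482]
force: [-1.5, 0.3, 9.4]
grip_width: 0.0443
t [ 0.5 -0.7  1.3] r [ 0.04 -0.12 -0.19] dist 2 pos [ 0.4676 -0.0064  0.0153] [ 3.1408e+00 -2.2000e-03  4.8170e-01] F [-1.5  0.3  9.4] w 0.0443 t 31.55
```

```bash
python3 -m creep '[{"rx":0,"ry":0,"rz":0,"tx":0,"ty":0,"tz":-5,"hand":1},{"rx":0,"ry":0,"rz":0,"tx":0,"ty":0,"tz":-20,"hand":1},{"rx":0,"ry":0,"rz":0,"tx":0,"ty":0,"tz":-40,"hand":1},{"rx":0,"ry":0,"rz":0,"tx":0,"ty":0,"tz":-55,"hand":1},{"rx":0,"ry":0,"rz":0,"tx":0,"ty":0,"tz":-55,"hand":1},{"rx":0,"ry":0,"rz":0,"tx":0,"ty":0,"tz":-55,"hand":1}]'
python3 - <<'E'
from h import *
import pickle
s=bot.observe();p=viewer.grab_frame("wrist")
save(p,"w21"); pickle.dump((s,p),open("w21.pkl","wb"))
p=viewer.grab_frame("scene"); save(p,"s21",(290,160,400,270),5)
E
python3 to.py .3999 .2391 .068 .5995
```

```text
clock: 32.15
position: [0.4669, -0.0063, 0.0692]
tool_rot: [3.141, -0.001, 0.482]
force: [-0.5, -0.7, -2.2]
grip_width: 0.0443
t [  54.9 -248.4    0.4] r [-0.02  0.03 -6.74] dist 254 pos [ 0.4664 -0.0065  0.0684] [-3.1413e+00  6.0000e-04  4.8180e-01] F [-0.7 -0.8 -1.3] w 0.0443 t 32.25
```

View pics/w21.png

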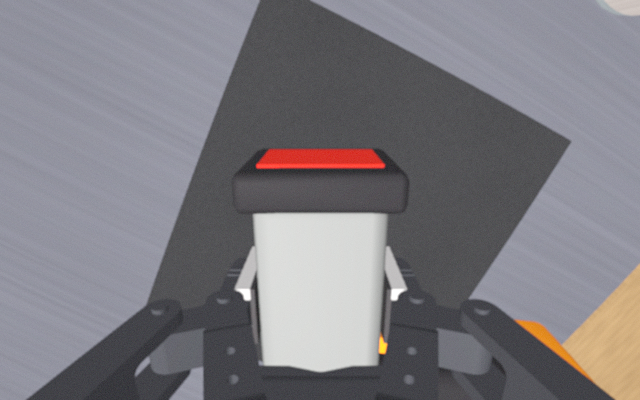

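View pics/s21.png

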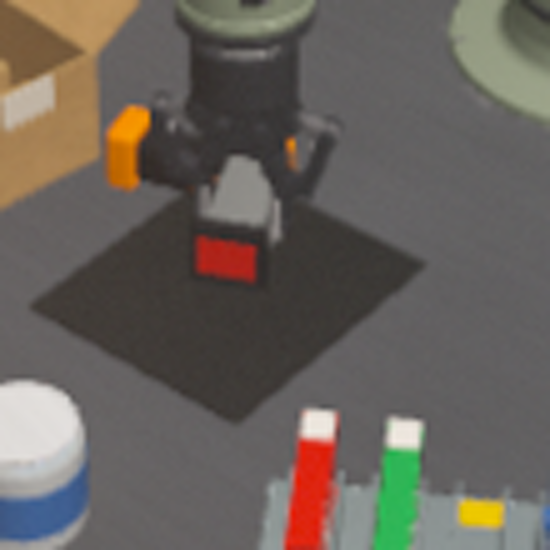

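Run:
```python
from h import *
import pickle
s,p=pickle.load(open("w21.pkl","rb"))
T=np.linalg.inv(np.array(p["tool_from_camera"]))
def pt(X): 
    X=np.array(X,float); return cv2.projectPoints(X,cv2.Rodrigues(T[:3,:3])[0],T[:3,3],K(p),np.array(p["distortion"]))[0].reshape(-1,2).round(0).tolist()
for pitch in (-.15,0,.15):
    c,n=np.cos(pitch),np.sin(pitch)
    L=[(.06,.028,.05),(.06,-.028,.05),(.045,.028,.05),(.045,-.028,.05),(.06,.02,.04),(.06,-.02,.04),(.06,.02,.012),(-.05,.022,.05)]
    X=[]
    for x,y,z in L:
        dx,dz=x-.0094,z-.0313   # rel to grasp point (19 behind TCP -> z .0123+.019)
        X.append((c*dx-n*dz, -y, -(n*dx+c*dz)-.019))
    print(pitch,pt(X))
save(p,"w21c",(220,130,420,230),3.5)
```

```text
-0.15 [[236.0, 161.0], [410.0, 161.0], [238.0, 206.0], [408.0, 207.0], [266.0, 159.0], [380.0, 159.0], [276.0, 156.0], [265.0, 451.0]]
0 [[231.0, 173.0], [416.0, 173.0], [234.0, 219.0], [412.0, 219.0], [262.0, 166.0], [384.0, 166.0], [273.0, 151.0], [268.0, 437.0]]
0.15 [[226.0, 190.0], [421.0, 191.0], [231.0, 235.0], [415.0, 235.0], [259.0, 177.0], [388.0, 177.0], [270.0, 149.0], [271.0, 421.0]]
```

View pics/w21c.png

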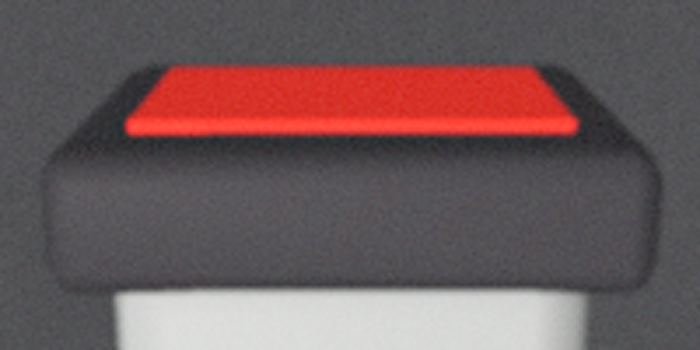

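```bash
python3 -m creep '[{"rx":0,"ry":0,"rz":-1,"tx":7,"ty":-30,"tz":0,"hand":1},{"rx":0,"ry":0,"rz":-2,"tx":15,"ty":-68,"tz":0,"hand":1},{"rx":0,"ry":0,"rz":-3,"tx":24,"ty":-108,"tz":4,"hand":1},{"rx":0,"ry":0,"rz":-4,"tx":33,"ty":-148,"tz":9,"hand":1},{"rx":0,"ry":0,"rz":-5,"tx":42,"ty":-188,"tz":14,"hand":1},{"rx":0,"ry":0,"rz":-6,"tx":50,"ty":-225,"tz":18,"hand":1},{"rx":0,"ry":0,"rz":-6.7,"tx":55,"ty":-248,"tz":20.5,"hand":1},{"rx":0,"ry":0,"rz":-6.7,"tx":55,"ty":-248,"tz":20.5,"hand":1}]'; python3 -m creep '[{"rx":0,"ry":0,"rz":0,"tx":0,"ty":0,"tz":0,"hand":1},{"rx":0,"ry":0,"rz":0,"tx":0,"ty":0,"tz":0,"hand":1}]'
python3 - <<'E'
from h import *
import pickle
s=bot.observe();p=viewer.grab_frame("wrist")
save(p,"w22"); pickle.dump((s,p),open("w22.pkl","wb"))
p=viewer.grab_frame("side"); save(p,"d22",(220,80,380,200),5)
p=viewer.grab_frame("scene"); save(p,"s22",(320,180,460,310),5)
E
python3 to.py .3999 .2391 .0473 .5995
```

```text
clock: 33.05
position: [0.399, 0.2418, 0.0472]
tool_rot: [-3.141, 0.001, 0.604]
force: [0.7, -0.1, -1.5]
grip_width: 0.0441
clock: 33.25
position: [0.4007, 0.2376, 0.0481]
tool_rot: [3.141, 0.001, 0.597]
force: [-0.1, -0.1, -2.6]
grip_width: 0.0438
t [-0.1 -1.5  1. ] r [ 0.01  0.   -0.14] dist 2 pos [0.4009 0.2379 0.0483] [3.1414e+00 1.0000e-04 5.9710e-01] F [ 0.   0.6 -2.8] w 0.0442 t 33.4
```

View pics/w22.png

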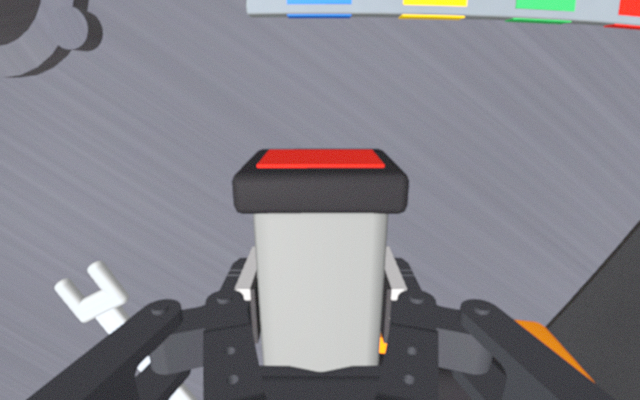

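View pics/s22.png

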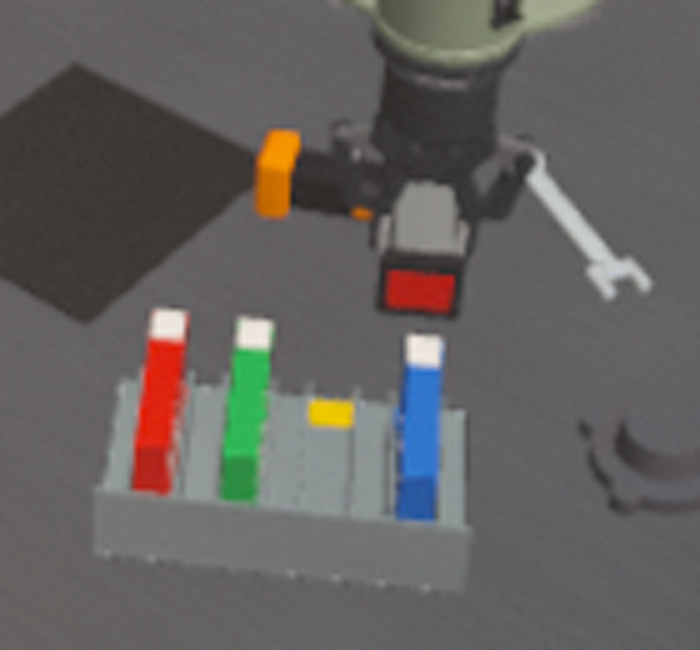

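View pics/d22.png

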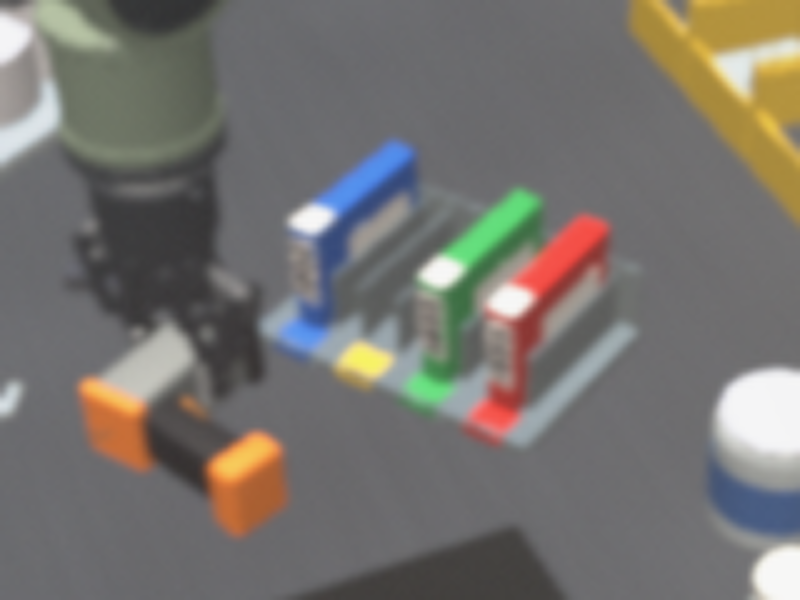

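```bash
python3 -m creep '[{"rx":0,"ry":0,"rz":0,"tx":0,"ty":-1,"tz":1,"hand":1},{"rx":0,"ry":0,"rz":0,"tx":0,"ty":-1,"tz":1,"hand":1},{"rx":0,"ry":0,"rz":0,"tx":0,"ty":-1,"tz":1,"hand":1},{"rx":0,"ry":0,"rz":0,"tx":0,"ty":-1,"tz":1,"hand":1},{"rx":0,"ry":0,"rz":0,"tx":0,"ty":-1,"tz":1,"hand":1},{"rx":0,"ry":0,"rz":0,"tx":0,"ty":-1,"tz":1,"hand":1},{"rx":0,"ry":0,"rz":0,"tx":0,"ty":-1,"tz":1,"hand":1},{"rx":0,"ry":0,"rz":0,"tx":0,"ty":-1,"tz":1,"hand":1}]'; python3 -m creep '[{"rx":0,"ry":0,"rz":0,"tx":0,"ty":0,"tz":0,"hand":1},{"rx":0,"ry":0,"rz":0,"tx":0,"ty":0,"tz":0,"hand":1},{"rx":0,"ry":0,"rz":0,"tx":0,"ty":0,"tz":0,"hand":1},{"rx":0,"ry":0,"rz":0,"tx":0,"ty":0,"tz":0,"hand":1},{"rx":0,"ry":0,"rz":0,"tx":0,"ty":0,"tz":0,"hand":1},{"rx":0,"ry":0,"rz":0,"tx":0,"ty":0,"tz":0,"hand":1},{"rx":0,"ry":0,"rz":0,"tx":0,"ty":0,"tz":0,"hand":1},{"rx":0,"ry":0,"rz":0,"tx":0,"ty":0,"tz":0,"hand":1}]'; python3 to.py .3999 .2391 .0473 .5995; python3 to.py .4607 .1502 .0473 .5995
```

```text
clock: 34.2
position: [0.4, 0.2395, 0.0473]
tool_rot: [3.142, 0.0, 0.599]
force: [0.7, -0.4, -2.3]
grip_width: 0.0446
clock: 35.0
position: [0.4, 0.2395, 0.0473]
tool_rot: [3.142, 0.0, 0.599]
force: [-0.2, -0.0, -2.1]
grip_width: 0.0441
t [-0.3  0.3  0. ] r [ 0.    0.   -0.06] dist 0 pos [0.4    0.2395 0.0473] [3.1416e+00 1.0000e-04 5.9850e-01] F [-0.2 -0.  -2.1] w 0.0441 t 35.0
t [-1.00e-01  1.08e+02  0.00e+00] r [ 0.    0.   -0.06] dist 108 pos [0.4    0.2395 0.0473] [3.1416e+00 1.0000e-04 5.9850e-01] F [-0.2 -0.  -2.1] w 0.0441 t 35.0
```

```bash
python3 -m creep '[{"rx":0,"ry":0,"rz":0,"tx":0,"ty":25,"tz":0,"hand":1},{"rx":0,"ry":0,"rz":0,"tx":0,"ty":60,"tz":0,"hand":1},{"rx":0,"ry":0,"rz":0,"tx":0,"ty":90,"tz":0,"hand":1},{"rx":0,"ry":0,"rz":0,"tx":0,"ty":108,"tz":0,"hand":1},{"rx":0,"ry":0,"rz":0,"tx":0,"ty":108,"tz":0,"hand":1},{"rx":0,"ry":0,"rz":0,"tx":0,"ty":108,"tz":0,"hand":1},{"rx":0,"ry":0,"rz":0,"tx":0,"ty":108,"tz":0,"hand":1},{"rx":0,"ry":0,"rz":0,"tx":0,"ty":108,"tz":0,"hand":1}]'; python3 to.py .4607 .1502 .0473 .5995;  python3 - <<'E'
from h import *
p=viewer.grab_frame("wrist"); save(p,"w23")
p=viewer.grab_frame("scene"); save(p,"s23",(320,180,460,310),5)
E
```

```text
clock: 35.8
position: [0.4604, 0.1512, 0.0473]
tool_rot: [-3.141, 0.0, 0.6]
force: [0.4, -0.6, -1.4]
grip_width: 0.0444
t [-0.3  1.   0. ] r [-0.02  0.01  0.03] dist 1 pos [0.4604 0.1512 0.0473] [-3.1413e+00  1.0000e-04  6.0000e-01] F [ 0.4 -0.6 -1.4] w 0.0444 t 35.8
```

View pics/w23.png

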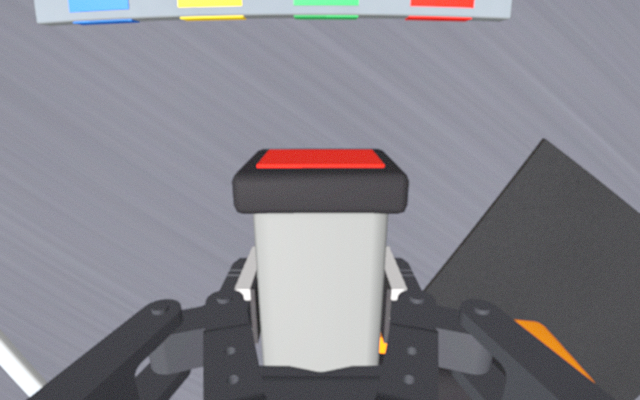

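```bash
python3 -m creep '[{"rx":0,"ry":0,"rz":0,"tx":0,"ty":1.5,"tz":0,"hand":1},{"rx":0,"ry":0,"rz":0,"tx":0,"ty":1.5,"tz":0,"hand":1},{"rx":0,"ry":0,"rz":0,"tx":0,"ty":1.5,"tz":0,"hand":1},{"rx":0,"ry":0,"rz":0,"tx":0,"ty":1.5,"tz":0,"hand":1},{"rx":0,"ry":0,"rz":0,"tx":0,"ty":1.5,"tz":0,"hand":1},{"rx":0,"ry":0,"rz":0,"tx":0,"ty":1.5,"tz":0,"hand":1},{"rx":0,"ry":0,"rz":0,"tx":0,"ty":1.5,"tz":0,"hand":1},{"rx":0,"ry":0,"rz":0,"tx":0,"ty":1.5,"tz":0,"hand":1}]'; python3 -m creep '[{"rx":0,"ry":0,"rz":0,"tx":0,"ty":0,"tz":0,"hand":1},{"rx":0,"ry":0,"rz":0,"tx":0,"ty":0,"tz":0,"hand":1},{"rx":0,"ry":0,"rz":0,"tx":0,"ty":0,"tz":0,"hand":1},{"rx":0,"ry":0,"rz":0,"tx":0,"ty":0,"tz":0,"hand":1},{"rx":0,"ry":0,"rz":0,"tx":0,"ty":0,"tz":0,"hand":1},{"rx":0,"ry":0,"rz":0,"tx":0,"ty":0,"tz":0,"hand":1},{"rx":0,"ry":0,"rz":0,"tx":0,"ty":0,"tz":0,"hand":1},{"rx":0,"ry":0,"rz":0,"tx":0,"ty":0,"tz":0,"hand":1}]'; python3 to.py .4607 .1502 .0473 .5995; python3 to.py .4922 .1041 .0473 .5995
```

```text
clock: 36.7
position: [0.4617, 0.1491, 0.0474]
tool_rot: [3.142, -0.0, 0.599]
force: [0.5, -0.5, -2.3]
grip_width: 0.0443
clock: 37.5
position: [0.4617, 0.1491, 0.0474]
tool_rot: [-3.142, 0.0, 0.599]
force: [-0.3, -0.1, -2.8]
grip_width: 0.0445
t [-0.2 -1.4  0.1] r [-0.    0.   -0.05] dist 1 pos [0.4617 0.1491 0.0474] [-3.1416  0.      0.5987] F [-0.3 -0.1 -2.8] w 0.0445 t 37.5
t [-0.1 54.4  0.1] r [-0.    0.   -0.05] dist 54 pos [0.4617 0.1491 0.0474] [-3.1416  0.      0.5987] F [-0.3 -0.1 -2.8] w 0.0445 t 37.5
```

```bash
python3 -m creep '[{"rx":0,"ry":0,"rz":0,"tx":0,"ty":20,"tz":0,"hand":1},{"rx":0,"ry":0,"rz":0,"tx":0,"ty":42,"tz":0,"hand":1},{"rx":0,"ry":0,"rz":0,"tx":0,"ty":54.5,"tz":0,"hand":1},{"rx":0,"ry":0,"rz":0,"tx":0,"ty":54.5,"tz":0,"hand":1},{"rx":0,"ry":0,"rz":0,"tx":0,"ty":54.5,"tz":0,"hand":1},{"rx":0,"ry":0,"rz":0,"tx":0,"ty":54.5,"tz":0,"hand":1},{"rx":0,"ry":0,"rz":0,"tx":0,"ty":54.5,"tz":0,"hand":1},{"rx":0,"ry":0,"rz":0,"tx":0,"ty":54.5,"tz":0,"hand":1}]'; python3 to.py .4922 .1041 .0473 .5995;  python3 - <<'E'
from h import *
p=viewer.grab_frame("wrist"); save(p,"w24")
p=viewer.grab_frame("side"); save(p,"d24",(220,80,380,200),5)
E
```

```text
clock: 38.3
position: [0.4922, 0.1046, 0.0473]
tool_rot: [-3.141, 0.0, 0.599]
force: [-0.1, -0.4, -2.9]
grip_width: 0.0442
t [-0.2  0.4  0. ] r [-0.01  0.01 -0.01] dist 0 pos [0.4922 0.1046 0.0473] [-3.1414e+00  1.0000e-04  5.9930e-01] F [-0.1 -0.4 -2.9] w 0.0442 t 38.3
```

View pics/w24.png

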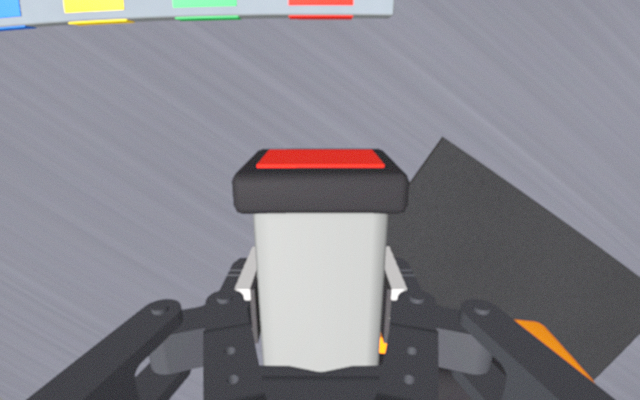

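View pics/d24.png

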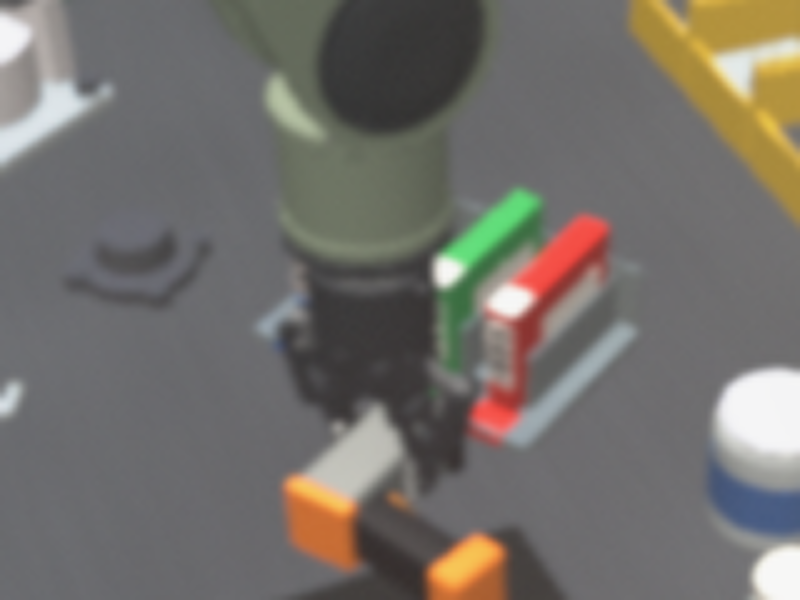

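The red tag (col ≈321) lines up with the scanner axis (320). Hold, then head for the mat.

```bash
python3 -m creep '[{"rx":0,"ry":0,"rz":0,"tx":0,"ty":0,"tz":0,"hand":1},{"rx":0,"ry":0,"rz":0,"tx":0,"ty":0,"tz":0,"hand":1},{"rx":0,"ry":0,"rz":0,"tx":0,"ty":0,"tz":0,"hand":1},{"rx":0,"ry":0,"rz":0,"tx":0,"ty":0,"tz":0,"hand":1},{"rx":0,"ry":0,"rz":0,"tx":0,"ty":0,"tz":0,"hand":1},{"rx":0,"ry":0,"rz":0,"tx":0,"ty":0,"tz":0,"hand":1},{"rx":0,"ry":0,"rz":0,"tx":0,"ty":0,"tz":0,"hand":1},{"rx":0,"ry":0,"rz":0,"tx":0,"ty":0,"tz":0,"hand":1}]'; python3 -m creep '[{"rx":0,"ry":0,"rz":0,"tx":0,"ty":0,"tz":0,"hand":1},{"rx":0,"ry":0,"rz":0,"tx":0,"ty":0,"tz":0,"hand":1},{"rx":0,"ry":0,"rz":0,"tx":0,"ty":0,"tz":0,"hand":1},{"rx":0,"ry":0,"rz":0,"tx":0,"ty":0,"tz":0,"hand":1},{"rx":0,"ry":0,"rz":0,"tx":0,"ty":0,"tz":0,"hand":1},{"rx":0,"ry":0,"rz":0,"tx":0,"ty":0,"tz":0,"hand":1},{"rx":0,"ry":0,"rz":0,"tx":0,"ty":0,"tz":0,"hand":1},{"rx":0,"ry":0,"rz":0,"tx":0,"ty":0,"tz":0,"hand":1}]'; python3 to.py .4734 .0199 .06 .042
```

```text
clock: 39.2
position: [0.4924, 0.1041, 0.0474]
tool_rot: [3.142, -0.0, 0.599]
force: [0.1, 1.6, -3.0]
grip_width: 0.0442
clock: 40.0
position: [0.4924, 0.104, 0.0473]
tool_rot: [-3.142, 0.0, 0.599]
force: [0.7, 0.1, -1.8]
grip_width: 0.044
t [-63.1  58.8 -12.7] r [ 0.    0.   31.89] dist 87 pos [0.4924 0.104  0.0473] [-3.1416  0.      0.5986] F [ 0.7  0.1 -1.8] w 0.044 t 40.0
```

```bash
python3 -m creep '[{"rx":0,"ry":0,"rz":5,"tx":-10,"ty":9,"tz":-4,"hand":1},{"rx":0,"ry":0,"rz":11,"tx":-22,"ty":20,"tz":-8,"hand":1},{"rx":0,"ry":0,"rz":17,"tx":-34,"ty":32,"tz":-12,"hand":1},{"rx":0,"ry":0,"rz":24,"tx":-47,"ty":44,"tz":-12,"hand":1},{"rx":0,"ry":0,"rz":30,"tx":-58,"ty":54,"tz":-12,"hand":1},{"rx":0,"ry":0,"rz":31.9,"tx":-63,"ty":59,"tz":-12,"hand":1},{"rx":0,"ry":0,"rz":31.9,"tx":-63,"ty":59,"tz":-12,"hand":1},{"rx":0,"ry":0,"rz":31.9,"tx":-63,"ty":59,"tz":-12,"hand":1}]'
python3 - <<'E'
from h import *
p=viewer.grab_frame("wrist"); save(p,"w25")
p=viewer.grab_frame("side"); save(p,"d25",(220,150,380,280),4)
E
python3 to.py .4734 .0199 .016 .042
```

```text
clock: 40.8
position: [0.4738, 0.0205, 0.0593]
tool_rot: [-3.141, -0.0, 0.045]
force: [0.1, 0.3, -2.8]
grip_width: 0.0441
t [-0.4  0.7 43.3] r [-0.02 -0.01  0.14] dist 43 pos [0.4738 0.0206 0.0593] [-3.1412e+00 -1.0000e-04  4.4500e-02] F [-0.3  0.1 -2.1] w 0.0442 t 40.9
```

View pics/w25.png

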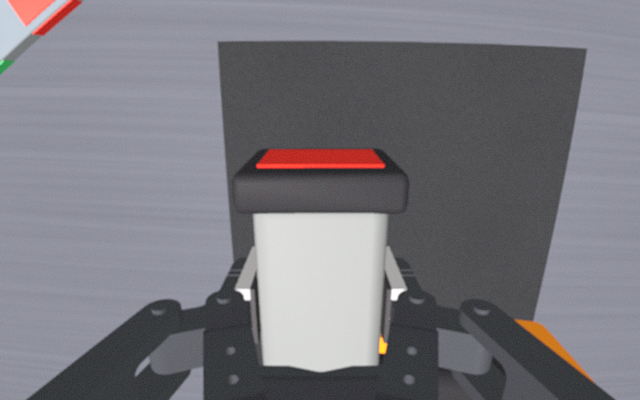

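View pics/d25.png

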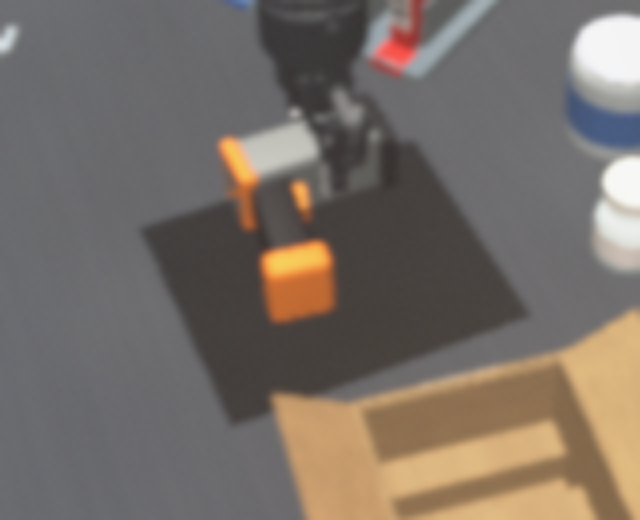

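```bash
python3 -m creep '[{"rx":0,"ry":0,"rz":0,"tx":0,"ty":3,"tz":12,"hand":1},{"rx":0,"ry":0,"rz":0,"tx":0,"ty":3,"tz":26,"hand":1},{"rx":0,"ry":0,"rz":0,"tx":0,"ty":3,"tz":37,"hand":1},{"rx":0,"ry":0,"rz":0,"tx":0,"ty":3,"tz":42,"hand":1},{"rx":0,"ry":0,"rz":0,"tx":0,"ty":3,"tz":43,"hand":1},{"rx":0,"ry":0,"rz":0,"tx":0,"ty":3,"tz":43,"hand":1},{"rx":0,"ry":0,"rz":0,"tx":0,"ty":3,"tz":43,"hand":1}]'; python3 -m creep '[{"rx":0,"ry":0,"rz":0,"tx":0,"ty":0,"tz":0.5,"hand":-0.6},{"rx":0,"ry":0,"rz":0,"tx":0,"ty":0,"tz":0.5,"hand":-0.6},{"rx":0,"ry":0,"rz":0,"tx":0,"ty":0,"tz":0.5,"hand":-0.6},{"rx":0,"ry":0,"rz":0,"tx":0,"ty":0,"tz":-30,"hand":-0.6},{"rx":0,"ry":0,"rz":0,"tx":0,"ty":0,"tz":-75,"hand":-0.6},{"rx":0,"ry":0,"rz":0,"tx":0,"ty":0,"tz":-120,"hand":-0.6},{"rx":0,"ry":0,"rz":0,"tx":20,"ty":0,"tz":-165,"hand":-0.6},{"rx":0,"ry":0,"rz":0,"tx":60,"ty":20,"tz":-200,"hand":-0.6}]'; python3 -m creep '[{"rx":0,"ry":0,"rz":0,"tx":0,"ty":10,"tz":-20,"hand":-0.6},{"rx":0,"ry":0,"rz":0,"tx":0,"ty":10,"tz":-20,"hand":-0.6},{"rx":0,"ry":0,"rz":0,"tx":0,"ty":10,"tz":-20,"hand":-0.6},{"rx":0,"ry":0,"rz":0,"tx":0,"ty":10,"tz":-20,"hand":-0.6}]'
python3 - <<'E'
from h import *
import pickle
for i in range(2): s=bot.observe();p=viewer.grab_frame("wrist")
save(p,"w26");pickle.dump((s,p),open("w26.pkl","wb"))
p=viewer.grab_frame("side"); save(p,"d26")
p=viewer.grab_frame("scene"); save(p,"s26",(210,110,470,310),3)
E
```

```text
clock: 41.6
position: [0.474, 0.0168, 0.0167]
tool_rot: [-3.142, -0.001, 0.042]
force: [-0.7, 0.3, -2.0]
grip_width: 0.0442
clock: 42.4
position: [0.5296, 0.0033, 0.2157]
tool_rot: [-3.14, -0.002, 0.045]
force: [1.0, 0.0, -1.4]
grip_width: 0.0682
clock: 42.8
position: [0.5293, -0.0079, 0.2313]
tool_rot: [-3.141, 0.001, 0.042]
force: [0.5, 0.5, -0.0]
grip_width: 0.0685
```

View pics/w26.png

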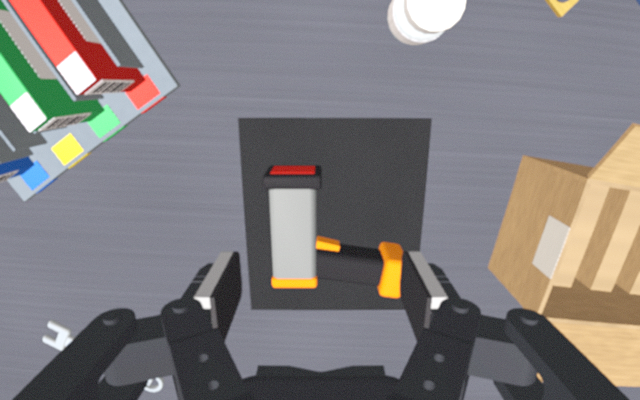

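View pics/d26.png

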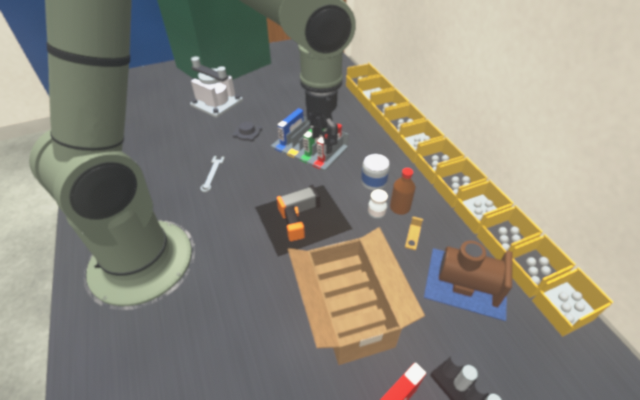

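View pics/s26.png

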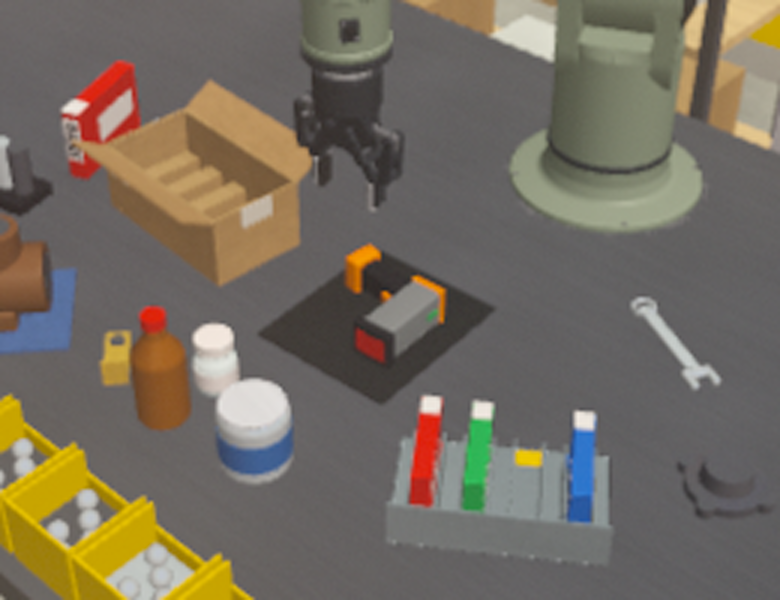

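Run:
```python
from h import *
import pickle
s,p=pickle.load(open("w26.pkl","rb"))
m=onz(p,[(239,119),(431,119),(252,309)],.003,s)[:,:2]; b=onz(p,[(390,270)],.053,s)[0,:2]; h=onz(p,[(294,232)],.053,s)[0,:2]
ux=(m[0]-m[2])/np.linalg.norm(m[0]-m[2]); uy=np.array([-ux[1],ux[0]]); c=(m[1]+m[2])/2
for q in (h,b): print(((q-c)@ux).round(3),((q-c)@uy).round(3))
print(abs(bot.observe()["qd"]).max(), bot.job_done())
```

```text
0.01 0.041
-0.032 -0.055
the job is handed in; nothing more can be done
0.0029574464731469395 None
```

The job was handed in at about 43 s of the 208 s allowed. No verdict is reported, so the result rests on my own checks.

- **Carton:** both flaps are folded back well past upright in the final scene and side pictures. I judged this by eye and did not measure the angles.
- **Kits:** blue, green and red had come; there was no yellow. The larger red look-alike beside the carton was left alone. Each kit stands in its own colour's slot with its label to the open front. In the rack frame the origins are at x about 5 to 7 mm, and sideways each is within about 1.5 mm of its slot's centre.
- **Scanning:** the scanner was held on blue, then green, then red for over 1.5 s each. By position it was about 80 mm off, square and level with the middle of the label. No read signal exists to confirm this.
- **Scanner:** it had shifted a few centimetres between two looks, so I measured it again before picking it up. It now lies on its side, wholly on the mat. Its head centre is at about (10, 41) mm and its butt at about (-32, -55) mm in the mat frame.
- **Bench:** the other things look unmoved in the pictures, and the arm was at rest and clear at hand-in.

One check disagreed. A second fit of the rack, made from only two points, came out about 3 mm off the first and fitted poorly, so I kept the first.

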